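# Bolt a bearing cover down evenly, crosswise, in two passes

### The job

Finish bolting down the bearing cover with the T-handle wrench from its wooden block: two opposite bolts already stand at their first mark (yellow tick), so first turn the two loose ones clockwise to theirs, then turn all four home against their stops (red tick), always doing the bolt straight across from the last one before going to the other pair. Work gently and by feel, stopping each bolt as soon as it comes up firm, without leaning on the cover or straining a bolt past its stop, and turn the bolts only with the wrench. Then stand the wrench back upright, right down in the hole of its block, and leave the other things where they are.

Things in the scene. Friction and masses are not known exactly. Their poses are not given: they have to be found in the camera images.
- cover: fixed green round bearing housing, 176 mm across, with a round grey cover, 160 mm across, its top 34 mm above the bench; origin under its centre. Bolts 1 to 4 stand on a 50 mm radius, counter-clockwise from above at 0, 90, 180, 270 degrees from its own +x (1 opposite 3, 2 opposite 4). A boss of 22 mm radius with a grease nipple stands 12 mm above the cover's centre.
- holder: wooden block 84 x 74 x 30 mm fixed to the bench, with a square hole 34 x 34 mm, 24 mm deep, in its top, sides along its x and y; origin at the centre of its underside
- holder_floor (a point): centre of the floor of the square hole in the wooden block, 6 mm above the bench; axes along the sides of the hole
- wrench_grip (a point): centre of the T-handle wrench's red flat-sided hub, where it is gripped: 24 (x) x 18 (y, across the flats to grip) x 40 mm (z). A 10 mm steel cross bar, 112 mm long, runs through it along x. Wrench 92 mm tall, about 0.25 kg, z up away from the socket; the hub centre is 72 mm above the socket mouth. Stands loosely in the block's square hole.
- wrench_socket (a point): centre of the mouth (lower end) of the wrench's square socket: outside 27.5 x 27.5 mm, square hole 17.5 x 17.5 mm and 17 mm deep, sides along the wrench's x and y. On a bolt head it has about 0.1 rad of play either way.
- bolt_1 (a joint): turn of bolt 1, rad, growing clockwise seen from above (tightening); 0 loosest, 0.60 first mark (white stripe on its washer meets the yellow tick), 1.20 home: hard stop (stripe at the red tick), felt as a sharp rise of torque. Has had its first pass: starts near 0.60. It drags with about 0.08 N m and stays where it is left.
- bolt_2 (a joint): turn of bolt 2, rad, growing clockwise seen from above (tightening); 0 loosest, 0.60 first mark (white stripe on its washer meets the yellow tick), 1.20 home: hard stop (stripe at the red tick), felt as a sharp rise of torque. Still loose: starts at 0 to 0.25. It drags with about 0.08 N m and stays where it is left.
- bolt_3 (a joint): turn of bolt 3, rad, growing clockwise seen from above (tightening); 0 loosest, 0.60 first mark (white stripe on its washer meets the yellow tick), 1.20 home: hard stop (stripe at the red tick), felt as a sharp rise of torque. Has had its first pass: starts near 0.60. It drags with about 0.08 N m and stays where it is left.
- bolt_4 (a joint): turn of bolt 4, rad, growing clockwise seen from above (tightening); 0 loosest, 0.60 first mark (white stripe on its washer meets the yellow tick), 1.20 home: hard stop (stripe at the red tick), felt as a sharp rise of torque. Still loose: starts at 0 to 0.25. It drags with about 0.08 N m and stays where it is left.
- bolt_1_head (a point): centre of the top of bolt 1's square head, 51 mm above the bench; turns with the bolt: x along the white stripe on its washer, x and y square to the head's sides, z up. Head 16 x 16 mm, 15 mm tall, flat-topped with 1 mm bevelled edges, on a 32 mm round washer; a wrench fully down stands with its mouth on the washer, 36 mm above the bench.
- bolt_2_head (a point): centre of the top of bolt 2's square head, 51 mm above the bench; turns with the bolt: x along the white stripe on its washer, x and y square to the head's sides, z up. Head 16 x 16 mm, 15 mm tall, flat-topped with 1 mm bevelled edges, on a 32 mm round washer; a wrench fully down stands with its mouth on the washer, 36 mm above the bench.
- bolt_3_head (a point): centre of the top of bolt 3's square head, 51 mm above the bench; turns with the bolt: x along the white stripe on its washer, x and y square to the head's sides, z up. Head 16 x 16 mm, 15 mm tall, flat-topped with 1 mm bevelled edges, on a 32 mm round washer; a wrench fully down stands with its mouth on the washer, 36 mm above the bench.
- bolt_4_head (a point): centre of the top of bolt 4's square head, 51 mm above the bench; turns with the bolt: x along the white stripe on its washer, x and y square to the head's sides, z up. Head 16 x 16 mm, 15 mm tall, flat-topped with 1 mm bevelled edges, on a 32 mm round washer; a wrench fully down stands with its mouth on the washer, 36 mm above the bench.
- mug: bystander: white mug with a handle, 93 mm tall; origin at the centre of its underside
- paste_jar: bystander: paste jar with white screw lid, 69 mm across, 73 mm tall; origin at the centre of its underside
- solvent_tin: bystander: big silvery tin, 113 mm across, 108 mm tall; origin at the centre of its underside
- nail_tin: bystander: low round tin of tacks, 73 mm across, 24 mm tall; origin at the centre of its underside
- shoe_hammer: bystander: cobbler's hammer with wooden handle, 252 mm long, lying; origin at the centre of its underside
- thread_spool_2: bystander: spool of red thread, 46 mm across, 60 mm tall; origin at the centre of its underside
- pincers: bystander: green-handled pliers, 186 mm long, lying; origin at the centre of its underside
Mind the look-alikes: they are no part of the job. Of the things shaped like the part that bears wrench_grip, the bare steel one is meant.

How it is judged:
By the outcome, as a careful person would: the job done as asked, in the order asked, and still so for the second after the job is handed in, with the robot touching nothing.
It also fails if it takes over 72 s, if anything falls off the work surface, if the arm or the gripper's body presses on something with over 40 N, if the wrist force passes 120 N, or if a joint passes its speed limit or range.

### The arm

A 6-joint arm with a two-finger parallel gripper is mounted at the origin on a cart in front of the work surface, level with it; the furniture and walls round the work are solid. World frame = base frame: x ahead of the robot, y to its left, z up, the work surface at z = 0. Lengths are in m, angles in degrees, forces in N, time in s.
With the tool pointing down it reaches from about 0.325 to 0.875 m from the base axis. Payload 4.4 kg.
Tool frame: the origin (TCP) lies at the centre of the arm's flange, where the gripper is bolted on; the fingertips stand 173 mm ahead of it and the grasp point (between the pads) lies 155 mm ahead of it; z points along the fingers, y is the line along which they close (so a half turn about z gives the same grasp; the last joint's range is limited). The gripper opens to 85 mm and grips with 20 to 120 N. Pads are 22 mm wide; open, the fingers measure 114 mm over their backs; the gripper's body (76 mm by 85 mm) begins 54 mm behind the grasp point. The pads swing forward as they close: fully open they stand 13 mm farther back than shut.
Start: joints at [-84.425, 11.837, 88.321, -0, 79.842, -8.623], TCP at [0.141, -0.557, 0.405] pointing down, gripper open.
Joint ranges: [-156.59, 156.59], [-49.26, 127.26], [12.9, 141.05], [-63.56, 243.56], [4.71, 150.69], [-161.64, 161.64]. Speed limits (degrees/s): [159.86, 159.86, 180, 180, 180, 180].

### API

Orientations are given as [roll, pitch, yaw] about the fixed x, y, z axes, in that order (R = Rz(yaw) Ry(pitch) Rx(roll)).
In Python, from plant import robot gives the robot as it stands.
- The arm moves only by the tool servo_tool, never from a script. Its argument "motion" is a list of rows, each an object of numbers: "x", "y", "z": the shift along the tool's x, y, z in mm; "yaw": the turn about the tool's z in degrees; "gripper": the opening, from -1 (shut) to 1 (fully open). A call has 1 to 12 rows; each row shifts and turns the commanded pose from where the row before left it, along the tool's axes as they then stand; what a row does not reach is not made up. A row lasts 1/8 s, in which the tool goes at most 62.5 mm and 10.7 degrees, less where a joint would pass 70% of its speed; a pose out of reach is approached as far as the arm can. A call with a gripper value outside its range is refused whole. The fingers move at their own pace and stop on an object; "grip_force" is the grip in N (left out, the last holds). Time passes only in rows, so rows that do not move let the fingers close. It gives the time, the measured TCP pose, the force, the opening and the grip force at its end, in the units of the state.
- robot.sense(): the state, without advancing time (a new reading comes with each control period).
- robot.grab_frame(name): name is "side" or "top"; returns a dict with "img" (480x640x3 uint8, blue, green, red), "z_map" (480x640 float32, m along the optical axis (not along the pixel's ray), 0 where there is no reading), "intrinsics" (3x3 intrinsics, pixels), "world_to_cam" (4x4, takes a point from world to camera coordinates). Camera axes: x right, y down, z forward; pixel columns grow to the right and rows downward; lengths in m; the calibration is good to about 2 mm. A picture is of the moment at which its call begins.
- robot.sign_off(): hands the job in; it is judged then, once.
The state is a dict: "time": time; "joint_positions": joint angles; "qvel": joint speeds; "tau": joint torques, N m; "ee_pos": TCP position; "tcp_rot": TCP orientation; "wrist_force": force on the tool from outside, world axes, zero at the start; "ft_torque": the same for the moment, N m; "width": opening from 0.0 (shut) to 1.0 (fully open); "finger_force": force on a finger pad.
Only numpy, scipy, OpenCV 4.12 (cv2) and the standard library are available. Lean on these libraries where they do the work, as an engineer would, in place of code of your own. Each camera call takes 0.05 s, during which the arm holds its last target. There are 200 camera calls.

## Working session

There is one attempt and no reset: what is moved stays moved. The work goes in short steps, Python scripts to look and compute and a tool call to move; the robot and the scene stay as the last step left them, time stands still between calls to the robot, and variables do not carry over. Pictures are saved under pics/ and viewed, at most 10 in all, crops included, and the job is handed in when it is done.

Besides the shell and the picture viewer there is one more tool, called after "Emit:" as name(argument=value, ...) on one line, values as JSON. servo_tool: Moves the arm, as the interface text tells. Its arguments: {"type":"object","properties":{"motion":{"type":"array"},"grip_force":{"type":"number"}},"required":["motion"]}

```bash
mkdir -p pics; cat > h.py <<'E'
import numpy as np, cv2
from plant import robot
def grab(n,save=None):
    f=robot.grab_frame(n)
    if save: cv2.imwrite('pics/'+save,f['img'])
    return f
def ray(f,uv,z):
    K=f['intrinsics'];T=f['world_to_cam'];R=T[:3,:3];t=T[:3,3]
    uv=np.atleast_2d(uv).astype(float)
    d=(np.linalg.inv(K)@np.c_[uv,np.ones(len(uv))].T).T@R
    o=-R.T@t
    return o+d*((z-o[2])/d[:,2])[:,None]
def proj(f,p):
    T=f['world_to_cam'];p=np.atleast_2d(p)
    c=p@T[:3,:3].T+T[:3,3];q=c@f['intrinsics'].T
    return q[:,:2]/q[:,2:]
E
python3 - <<'E'
from h import *
np.set_printoptions(precision=4,suppress=True)
for n in('top','side'):
    f=grab(n,n+'0.png');T=f['world_to_cam'];print(n,f['intrinsics'][0],-T[:3,:3].T@T[:3,3],T[2,:3])
print(robot.sense())
E
```

```text
top [598.3597   0.     312.0872] [ 0.4039 -0.036   1.5412] [ 0.1079  0.0103 -0.9941]
side [569.4174   0.     315.334 ] [-0.0184  0.7923  0.9542] [ 0.4552 -0.6072 -0.6512]
{'time': 0.1, 'joint_positions': array([-84.425 ,  11.8821,  88.3984,  -0.0011,  79.8407,  -8.6237]), 'qvel': array([-0.0621, -0.1594, -0.1564, -0.0115,  0.0029, -0.0365]), 'tau': array([ -0.    , -38.4092, -29.2549,  -0.0002,   0.0048,   0.    ]), 'ee_pos': array([ 0.141 , -0.5571,  0.4036]), 'tcp_rot': array([-179.8801,   -0.0171,   14.1988]), 'wrist_force': array([-0.2531, -0.0414, -0.6757]), 'ft_torque': array([-0.0223,  0.0118, -0.0452]), 'finger_force': 0.0, 'width': 0.998595207424638}
```

View pics/top0.png

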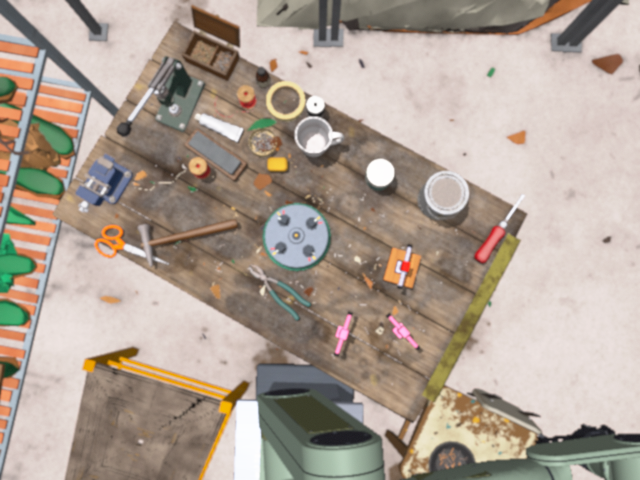

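View pics/side0.png

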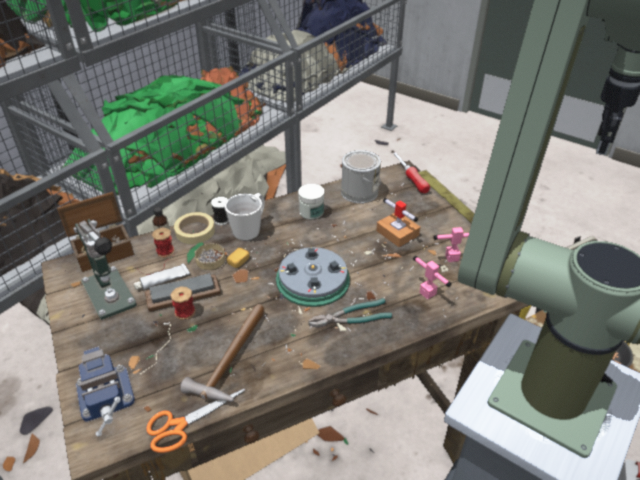

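The top view shows the cover at about (296,236) and the steel wrench standing in its block at about (404,266). The pink wrenches at (343,334) and (403,331) are look-alikes. The side view has the cover at (313,277) and the block at (398,228).

```bash
python3 - <<'E'
from h import *
np.set_printoptions(precision=4,suppress=True)
t=cv2.imread('pics/top0.png');s=cv2.imread('pics/side0.png')
def crop(i,cx,cy,w,h,W,H): return cv2.resize(i[cy-h//2:cy+h//2,cx-w//2:cx+w//2],(W,H),interpolation=cv2.INTER_CUBIC)
a=np.vstack([crop(t,296,236,80,60,400,300),crop(t,404,268,80,60,400,300)])
b=np.vstack([crop(s,313,275,80,60,400,300),crop(s,398,220,80,60,400,300)])
cv2.imwrite('pics/c1.png',np.hstack([a,b]))
E
```

```text
(no output)
```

View pics/c1.png

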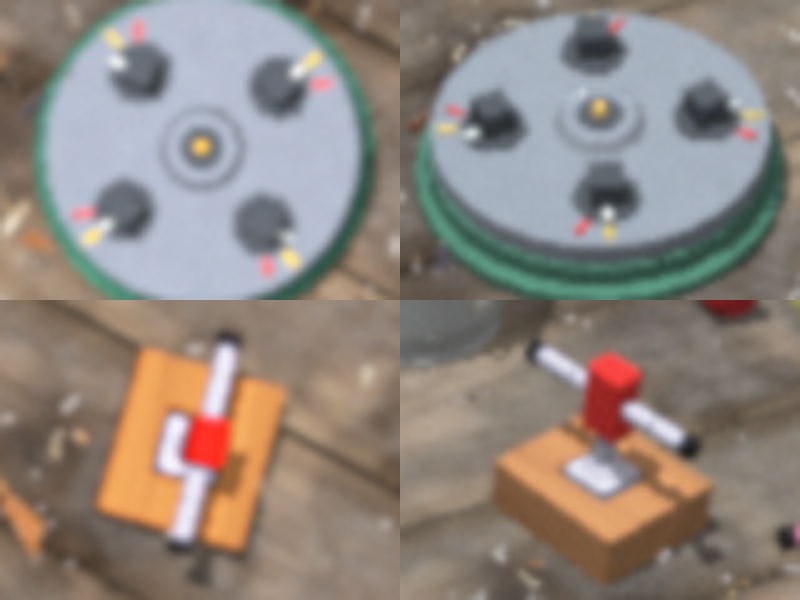

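The crop shows the upper-right and lower-left bolts with their stripe on the yellow tick, so these two have had their first pass. The upper-left and lower-right stripes lie short of yellow, so those are loose. The wrench stands at the right side of its hole.

```bash
cat > m.py <<'E'
from h import *
from scipy.optimize import least_squares
np.set_printoptions(precision=4,suppress=True)
def hsv(f): return cv2.cvtColor(f['img'],cv2.COLOR_BGR2HSV)
def blobs(m,amin=3):
    n,l,st,c=cv2.connectedComponentsWithStats(m.astype(np.uint8))
    return [(c[i],st[i,4],l==i) for i in range(1,n) if st[i,4]>=amin]
def fitc(p,r):
    s=least_squares(lambda c:np.hypot(p[:,0]-c[0],p[:,1]-c[1])-r,p.mean(0)[:2],loss='soft_l1',f_scale=.001);return s.x
def cover(f,guess):
    H=hsv(f);S=f['img'].astype(int);yy,xx=np.mgrid[:480,:640]
    w=ray(f,np.c_[xx.ravel(),yy.ravel()],.034).reshape(480,640,3)
    near=np.hypot(w[...,0]-guess[0],w[...,1]-guess[1])<.095
    g=near&(abs(H[...,0].astype(int)-108)<14)&(H[...,1]>25)&(H[...,1]<110)&(H[...,2]>90)
    b=max(blobs(g),key=lambda b:b[1]);c=max(cv2.findContours(b[2].astype(np.uint8),0,cv2.CHAIN_APPROX_NONE)[0],key=cv2.contourArea)
    p=ray(f,cv2.convexHull(c)[:,0],.034)[:,:2]
    s=least_squares(lambda c:np.hypot(p[:,0]-c[0],p[:,1]-c[1])-c[2],[*p.mean(0),.08],loss='soft_l1',f_scale=.001).x
    r=np.hypot(w[...,0]-s[0],w[...,1]-s[1]);n2=(r<.085)&(r>.03)
    out={}
    for k,m in(('yel',(H[...,0]>15)&(H[...,0]<32)&(H[...,1]>70)),('red',((H[...,0]>165)|(H[...,0]<6))&(H[...,1]>70)),('wht',(H[...,1]<40)&(H[...,2]>190))):
        q=[(ray(f,b[0],.0345)[0,:2]-s[:2],b[1]) for b in blobs(m&n2)]
        out[k]=sorted([(round(np.degrees(np.arctan2(v[1],v[0])),1),round(np.hypot(*v)*1e3,1),a) for v,a in q])
    return s,out
E
python3 - <<'E'
from m import *
for n,px in(('top',(296,236)),('side',(313,275))):
    f=grab(n);g=ray(f,px,.034)[0];s,o=cover(f,g);print(n,s,o)
    H=hsv(f);
    gp={'top':(297,235),'side':(313,267)}[n]
    wp={'top':(404,266),'side':(400,208)}[n];yy,xx=np.mgrid[:480,:640];nr=np.hypot(xx-wp[0],yy-wp[1])<30
    red=nr&((H[...,0]>172)|(H[...,0]<5))&(H[...,1]>170)
    b=max(blobs(red),key=lambda b:b[1]);print('red px',b[0],b[1],'at z.098/.078',ray(f,b[0],.098)[0,:2],ray(f,b[0],.078)[0,:2])
    bar=(np.hypot(xx-wp[0],yy-wp[1])<26)&(H[...,1]<45)&(H[...,2]>170)
    for q in blobs(bar,8):print('bar',q[0],q[1],ray(f,q[0],.078)[0,:2])
    wd=(np.hypot(xx-wp[0],yy-wp[1]-(0 if n=='top' else 15))<34)&(H[...,0]>7)&(H[...,0]<18)&(H[...,1]>130)&(H[...,2]>100)
    b=max(blobs(wd),key=lambda b:b[1]);c=cv2.findContours(b[2].astype(np.uint8),0,2)[0]
    c=max(c,key=cv2.contourArea);
    if n=='top':
        p=ray(f,cv2.convexHull(c)[:,0],.03)[:,:2];print('block',cv2.minAreaRect((p*1e3).astype(np.float32)))
E
```

```text
top [0.5667 0.0199 0.0793] {'yel': [(np.float64(-139.3), np.float64(70.6), np.int32(5)), (np.float64(-48.5), np.float64(72.2), np.int32(4)), (np.float64(40.5), np.float64(72.5), np.int32(3)), (np.float64(129.4), np.float64(70.8), np.int32(4))], 'red': [(np.float64(-149.9), np.float64(67.0), np.int32(6)), (np.float64(-58.6), np.float64(68.2), np.int32(6)), (np.float64(30.7), np.float64(69.3), np.int32(3)), (np.float64(119.8), np.float64(68.5), np.int32(7))], 'wht': [(np.float64(71.2), np.float64(1.7), np.int32(1816))]}
red px [404.8852 266.1475] 61 at z.098/.078 [ 0.4928 -0.2466] [ 0.494  -0.2495]
bar [407.5517 253.5862] 58 [ 0.525  -0.2557]
bar [399.8938 272.9912] 113 [ 0.477  -0.2375]
block ((498.3854675292969, -229.15602111816406), (37.16773223876953, 86.04328918457031), 75.60012817382812)
side [0.5659 0.0254 0.0801] {'yel': [(np.float64(131.1), np.float64(65.0), np.int32(3))], 'red': [(np.float64(-145.3), np.float64(70.0), np.int32(5)), (np.float64(-59.3), np.float64(73.5), np.int32(4)), (np.float64(24.9), np.float64(69.6), np.int32(3)), (np.float64(120.3), np.float64(63.1), np.int32(7))], 'wht': [(np.float64(-93.2), np.float64(56.1), np.int32(191)), (np.float64(-12.5), np.float64(55.2), np.int32(219)), (np.float64(81.0), np.float64(51.9), np.int32(250)), (np.float64(177.6), np.float64(53.6), np.int32(236))]}
red px [399.3925 208.757 ] 107 at z.098/.078 [ 0.4856 -0.2265] [ 0.4974 -0.2503]
bar [390.2353 202.6176] 34 [ 0.5293 -0.2588]
bar [408.3333 214.2143] 42 [ 0.4681 -0.2441]
bar [396.1579 224.5614] 57 [ 0.4715 -0.1906]
```

```bash
python3 - <<'E'
from m import *
f=grab('top')
P=lambda l:np.array([((x+.5)/5-.5+364,(y-300+.5)/5-.5+238) for x,y in l])
b=ray(f,P([(145,347),(287,383),(240,552),(97,508)]),.03)[:,:2]
print(b,'block c',b.mean(0),np.linalg.norm(np.diff(b,axis=0),axis=1),np.degrees(np.arctan2(*(b[1]-b[2]+b[0]-b[3])[::-1])))
c=ray(f,P([(228,338),(180,546)]),.078)[:,:2];print('bar',c,c.mean(0),np.linalg.norm(c[0]-c[1]),np.degrees(np.arctan2(*(c[0]-c[1])[::-1])))
# black caps / bar by mask
H=hsv(f);yy,xx=np.mgrid[:480,:640];nr=np.hypot(xx-404.5,yy-266)<28
for q in blobs(nr&(H[...,2]<60),3):print('dark',q[0],q[1],ray(f,q[0],.078)[0,:2])
C=np.array([.5677,.0205])
for a in(40.5,130.5,-139.5,-49.5):
    p=C+.05*np.array([np.cos(np.radians(a)),np.sin(np.radians(a))]);print(a,p,proj(f,[*p,.036]))
# white stripe for each bolt in 20mm..: brightest low-sat px near washer rim
yw=ray(f,np.c_[xx.ravel(),yy.ravel()],.036).reshape(480,640,3)[...,:2]
V=f['img'].min(2).astype(float)
for a in(40.5,130.5,-139.5,-49.5):
    p=C+.05*np.array([np.cos(np.radians(a)),np.sin(np.radians(a))]);d=yw-p
    r=np.hypot(d[...,0],d[...,1]);an=np.degrees(np.arctan2(d[...,1],d[...,0]))
    da=(an-a+180)%360-180
    m=(r>.008)&(r<.017)&(abs(da)<65)&(V>150)
    w=(V*m-150*m).clip(0);print(a,'stripe rel deg',(w*da).sum()/w.sum(),m.sum())
E
```

```text
[[ 0.5447 -0.225 ]
 [ 0.5283 -0.2969]
 [ 0.4425 -0.274 ]
 [ 0.4627 -0.2018]] block c [ 0.4945 -0.2494] [0.0738 0.0888 0.0749] -15.352328844640299
bar [[ 0.5457 -0.2596]
 [ 0.4434 -0.2372]] [ 0.4946 -0.2484] 0.10474157646935252 -12.330756053413332
40.5 [0.6057 0.053 ] [[283.6053 219.974 ]]
130.5 [0.5352 0.0585] [[280.5132 247.5717]]
-139.5 [ 0.5297 -0.012 ] [[308.3467 250.4949]]
-49.5 [ 0.6002 -0.0175] [[311.3031 222.8585]]
40.5 stripe rel deg 23.5409784041818 19
130.5 stripe rel deg 0.36217904851524524 19
-139.5 stripe rel deg 17.35989197602297 15
-49.5 stripe rel deg 0.23811446814351467 15
```

```bash
cat > go.py <<'E'
import sys,numpy as np
from scipy.spatial.transform import Rotation as Ro
from plant import robot
s=robot.sense();R=Ro.from_euler('xyz',s['tcp_rot'],degrees=True).as_matrix()
print('t',round(s['time'],2),'pos',s['ee_pos'].round(4),'rot',s['tcp_rot'].round(2),'F',s['wrist_force'].round(2),'M',s['ft_torque'].round(3),'w',round(s['width'],3),'j6',s['joint_positions'][5].round(1))
if len(sys.argv)>3:
    x,y,z,w=map(float,sys.argv[1:5])
    dw=-(w-s['tcp_rot'][2]+180)%360-180 if 0 else -((w-s['tcp_rot'][2]+180)%360-180)
    t=np.array([x,y,z])-s['ee_pos']
    Rn=Ro.from_euler('xyz',[180,0,w],degrees=True).as_matrix()
    print('shift now-axes mm',(R.T@t*1e3).round(1),'yaw',round(dw,2),'| shift after-yaw axes',(Rn.T@t*1e3).round(1))
E
python3 go.py 0.4946 -0.2487 0.36 -12.3
```

```text
t 0.25 pos [ 0.141  -0.5573  0.4041] rot [-1.7994e+02 -1.0000e-02  1.4200e+01] F [-0.36 -0.35 -0.26] M [ 0.025 -0.004  0.002] w 1.0 j6 -8.6
shift now-axes mm [ 418.5 -212.4   44.4] yaw 26.5 | shift after-yaw axes [ 279.7 -376.8   44.1]
```

Emit:
servo_tool(motion=[{"x": 20, "y": -10, "z": 2}, {"x": 40, "y": -20.4, "z": 4}, {"x": 42, "y": -21.4, "z": 4}, {"x": 42, "y": -21.4, "z": 4}, {"x": 42, "y": -21.4, "z": 5}, {"x": 42, "y": -21.4, "z": 5}, {"x": 42, "y": -21.4, "z": 5}, {"x": 42, "y": -21.4, "z": 5}, {"x": 42, "y": -21.4, "z": 4}, {"x": 40, "y": -20.4, "z": 4}, {"x": 24.5, "y": -11.8, "z": 2, "gripper": 0.2}, {"yaw": 8}])

```text
invalid input at $.motion[0]: expected keys x, y, z, yaw, gripper
```

Emit:
servo_tool(motion=[{"yaw": 9}, {"yaw": 9.5}, {"yaw": 0}, {"yaw": 0}])

```text
invalid input at $.motion[0]: expected keys x, y, z, yaw, gripper
```

```bash
python3 go.py 0.4946 -0.2487 0.233 -12.3; python3 -c "
from h import *
a=grab('top')['img'];b=grab('side')['img']
cv2.imwrite('pics/g1.png',np.hstack([cv2.resize(a[215:315,350:460],(400,364)),cv2.resize(b[130:260,340:460],(400,364))]))"
```

```text
t 0.25 pos [ 0.141  -0.5573  0.4041] rot [-1.7994e+02 -1.0000e-02  1.4200e+01] F [-0.36 -0.35 -0.26] M [ 0.025 -0.004  0.002] w 1.0 j6 -8.6
shift now-axes mm [ 418.5 -212.2  171.4] yaw 26.5 | shift after-yaw axes [ 279.7 -376.8  171.1]
```

View pics/g1.png

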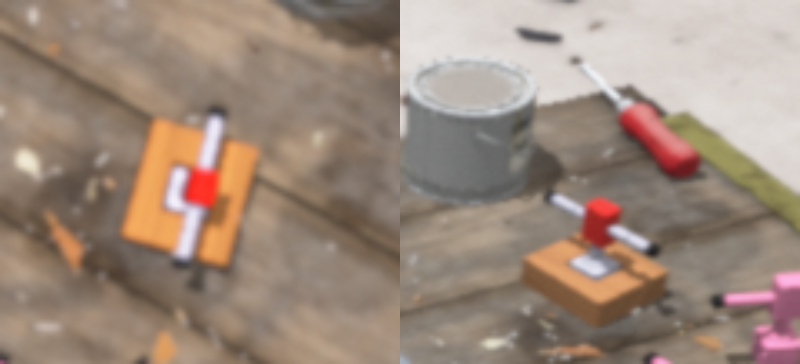

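The picture only shows the unchanged scene (wrench and block, no gripper), because the moves were refused: every row needs all five keys.

Emit:
servo_tool(motion=[{"x": 20, "y": -10, "z": 2, "yaw": 0, "gripper": 0.1}, {"x": 40, "y": -20.4, "z": 4, "yaw": 0, "gripper": 0.1}, {"x": 42, "y": -21.4, "z": 4, "yaw": 0, "gripper": 0.1}, {"x": 42, "y": -21.4, "z": 4, "yaw": 0, "gripper": 0.1}, {"x": 42, "y": -21.4, "z": 5, "yaw": 0, "gripper": 0.1}, {"x": 42, "y": -21.4, "z": 5, "yaw": 0, "gripper": 0.1}, {"x": 42, "y": -21.4, "z": 5, "yaw": 0, "gripper": 0.1}, {"x": 42, "y": -21.4, "z": 5, "yaw": 0, "gripper": 0.1}, {"x": 42, "y": -21.4, "z": 4, "yaw": 0, "gripper": 0.1}, {"x": 40, "y": -20.4, "z": 4, "yaw": 0, "gripper": 0.1}, {"x": 24.5, "y": -11.8, "z": 2, "yaw": 0, "gripper": 0.1}, {"x": 0, "y": 0, "z": 0, "yaw": 8, "gripper": 0.1}])

```text
time: 1.85
ee_pos: [0.496, -0.2458, 0.3603]
tcp_rot: [-179.9, -0.0, 6.2]
wrist_force: [-0.9, -0.3, -0.2]
width: 0.554
finger_force: 0.0
```

Emit:
servo_tool(motion=[{"x": 0, "y": 0, "z": 0, "yaw": 9, "gripper": 0.1}, {"x": 0, "y": 0, "z": 0, "yaw": 9.5, "gripper": 0.1}, {"x": 0, "y": 0, "z": 0, "yaw": 0, "gripper": 0.1}, {"x": 0, "y": 0, "z": 0, "yaw": 0, "gripper": 0.1}])

```text
time: 2.35
ee_pos: [0.4947, -0.2482, 0.3607]
tcp_rot: [-180.0, 0.0, -12.1]
wrist_force: [0.3, 0.1, -0.3]
width: 0.549
finger_force: 0.0
```

```bash
python3 go.py 0.4946 -0.2487 0.233 -12.3; python3 -c "
from h import *
a=grab('top')['img'];b=grab('side')['img']
cv2.imwrite('pics/g2.png',np.hstack([cv2.resize(a[215:315,350:460],(400,364)),cv2.resize(b[130:260,340:460],(400,364))]))"
```

```text
t 2.35 pos [ 0.4947 -0.2482  0.3607] rot [-1.7998e+02  1.0000e-02 -1.2140e+01] F [ 0.25  0.09 -0.28] M [-0.009 -0.037 -0.012] w 0.549 j6 66.5
shift now-axes mm [1.000e-01 5.000e-01 1.277e+02] yaw 0.16 | shift after-yaw axes [1.000e-01 5.000e-01 1.277e+02]
```

View pics/g2.png

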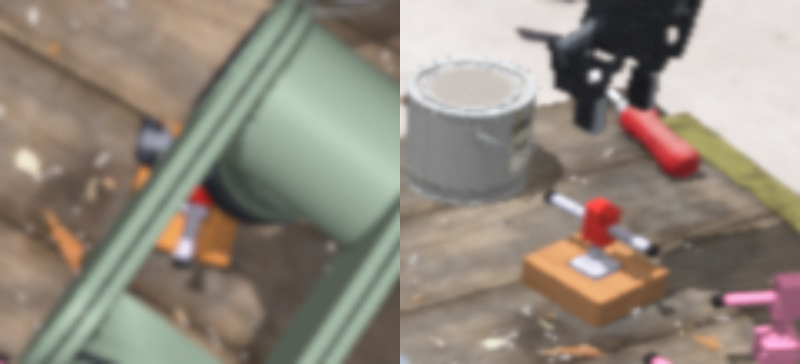

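The side view shows the open gripper straight above the red hub, while the top view is mostly hidden by the arm. I'm going down.

Emit:
servo_tool(motion=[{"x": 0, "y": 0.5, "z": 18, "yaw": 0, "gripper": 0.1}, {"x": 0, "y": 0, "z": 30, "yaw": 0, "gripper": 0.1}, {"x": 0, "y": 0, "z": 30, "yaw": 0, "gripper": 0.1}, {"x": 0, "y": 0, "z": 25, "yaw": 0, "gripper": 0.1}, {"x": 0, "y": 0, "z": 15, "yaw": 0, "gripper": 0.1}, {"x": 0, "y": 0, "z": 9.5, "yaw": 0, "gripper": 0.1}, {"x": 0, "y": 0, "z": 0, "yaw": 0, "gripper": 0.1}])

```text
time: 3.32
ee_pos: [0.4944, -0.2493, 0.2327]
tcp_rot: [-180.0, 0.1, -12.3]
wrist_force: [0.1, 0.3, -0.3]
width: 0.549
finger_force: 0.0
```

Emit:
servo_tool(motion=[{"x": 0, "y": 0, "z": 0, "yaw": 0, "gripper": -0.3}, {"x": 0, "y": 0, "z": 0, "yaw": 0, "gripper": -0.5}, {"x": 0, "y": 0, "z": 0, "yaw": 0, "gripper": -1}, {"x": 0, "y": 0, "z": 0, "yaw": 0, "gripper": -1}, {"x": 0, "y": 0, "z": 0, "yaw": 0, "gripper": -1}, {"x": 0, "y": 0, "z": 0, "yaw": 0, "gripper": -1}], grip_force=50)

```text
time: 4.08
ee_pos: [0.495, -0.2495, 0.2342]
tcp_rot: [180.0, -0.1, -12.3]
wrist_force: [-0.1, 1.3, 5.8]
width: 0.207
finger_force: 49.4
```

```bash
python3 go.py
```

```text
t 4.08 pos [ 0.495  -0.2495  0.2342] rot [ 1.7997e+02 -1.0000e-01 -1.2300e+01] F [-0.06  1.29  5.75] M [ 0.205  0.133 -0.024] w 0.207 j6 66.6
```

Emit:
servo_tool(motion=[{"x": 0, "y": 0, "z": -4, "yaw": 0, "gripper": -1}, {"x": 0, "y": 0, "z": -12, "yaw": 0, "gripper": -1}, {"x": 0, "y": 0, "z": -25, "yaw": 0, "gripper": -1}, {"x": 0, "y": 0, "z": -30, "yaw": 0, "gripper": -1}, {"x": 0, "y": 0, "z": -19, "yaw": 0, "gripper": -1}, {"x": 0, "y": 0, "z": -5, "yaw": 0, "gripper": -1}, {"x": 0, "y": 0, "z": 0, "yaw": 0, "gripper": -1}])

```text
time: 4.95
ee_pos: [0.4943, -0.2492, 0.3279]
tcp_rot: [-180.0, 0.0, -12.3]
wrist_force: [-0.5, -0.1, -3.2]
width: 0.204
finger_force: 49.2
```

```bash
python3 go.py 0.6057 0.053 0.33 64
```

```text
t 4.95 pos [ 0.4943 -0.2492  0.3279] rot [-1.7999e+02  3.0000e-02 -1.2300e+01] F [-0.52 -0.12 -3.19] M [-0.001  0.028 -0.031] w 0.204 j6 66.6
shift now-axes mm [  44.5 -319.    -2. ] yaw -76.3 | shift after-yaw axes [320.5 -32.3  -2.1]
```

Emit:
servo_tool(motion=[{"x": 2, "y": -15, "z": 0, "yaw": 0, "gripper": -1}, {"x": 5, "y": -32, "z": 0, "yaw": 0, "gripper": -1}, {"x": 5, "y": -36, "z": 0, "yaw": 0, "gripper": -1}, {"x": 5, "y": -36, "z": 0, "yaw": 0, "gripper": -1}, {"x": 5, "y": -36, "z": 0, "yaw": 0, "gripper": -1}, {"x": 5, "y": -36, "z": 0, "yaw": 0, "gripper": -1}, {"x": 5, "y": -36, "z": -1, "yaw": 0, "gripper": -1}, {"x": 5, "y": -36, "z": -1, "yaw": 0, "gripper": -1}, {"x": 5, "y": -33, "z": 0, "yaw": 0, "gripper": -1}, {"x": 2.5, "y": -23, "z": 0, "yaw": 0, "gripper": -1}, {"x": 0, "y": 0, "z": 0, "yaw": -5, "gripper": -1}, {"x": 0, "y": 0, "z": 0, "yaw": -9.3, "gripper": -1}])

```text
time: 6.45
ee_pos: [0.6054, 0.0545, 0.3285]
tcp_rot: [-180.0, 0.2, 2.4]
wrist_force: [-0.2, -0.7, -3.2]
width: 0.203
finger_force: 49.4
```

Emit:
servo_tool(motion=[{"x": 0, "y": 0, "z": 0, "yaw": -10, "gripper": -1}, {"x": 0, "y": 0, "z": 0, "yaw": -10, "gripper": -1}, {"x": 0, "y": 0, "z": 0, "yaw": -10, "gripper": -1}, {"x": 0, "y": 0, "z": 0, "yaw": -10, "gripper": -1}, {"x": 0, "y": 0, "z": 0, "yaw": -10, "gripper": -1}, {"x": 0, "y": 0, "z": 0, "yaw": -8, "gripper": -1}, {"x": 0, "y": 0, "z": 0, "yaw": -4, "gripper": -1}, {"x": 0, "y": 0, "z": 0, "yaw": 0, "gripper": -1}, {"x": 0, "y": 0, "z": 0, "yaw": 0, "gripper": -1}])

```text
time: 7.58
ee_pos: [0.6057, 0.0534, 0.3294]
tcp_rot: [-179.9, 0.0, 64.0]
wrist_force: [0.4, 0.3, -3.2]
width: 0.206
finger_force: 49.5
```

```bash
python3 go.py 0.6057 0.053 0.33 64; python3 -c "
from h import *
a=grab('top','t2.png')['img'];b=grab('side','s2.png')['img']
cv2.imwrite('pics/g3.png',np.hstack([cv2.resize(a[186:286,246:346],(300,300),interpolation=2),cv2.resize(b[180:310,260:370],(500,591),interpolation=2)[:300] if 0 else cv2.resize(b[190:310,240:440],(500,300),interpolation=2)]))"
```

```text
t 7.58 pos [0.6057 0.0534 0.3294] rot [-1.7991e+02  2.0000e-02  6.3960e+01] F [ 0.4   0.26 -3.19] M [0.012 0.007 0.025] w 0.206 j6 22.9
shift now-axes mm [-0.3  0.2 -0.6] yaw -0.04 | shift after-yaw axes [-0.3  0.2 -0.6]
```

View pics/g3.png

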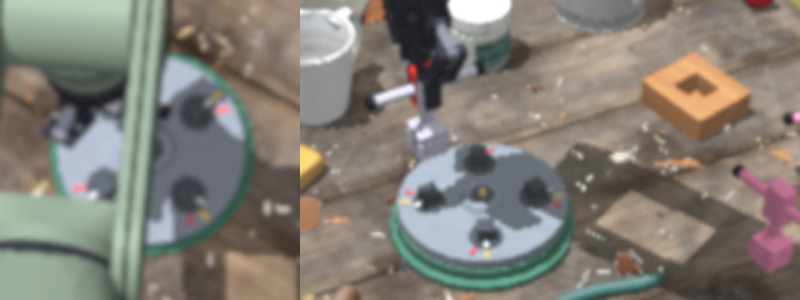

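The side view (crop ×2.5) shows the empty block at (697,95) and the socket at (428,133), above the left bolt at (430,197), which is bolt A. I'll compare the socket's outline with its predicted position.

```bash
cat > chk.py <<'E'
from m import *
def check(f,ref,zoff=.2282):
    s=robot.sense();p=s['ee_pos'];yw=np.radians(s['tcp_rot'][2])
    R=np.array([[np.cos(yw),-np.sin(yw)],[np.sin(yw),np.cos(yw)]])
    sq=np.array([[-1,-1],[1,-1],[1,1],[-1,1]])*.01375@R.T+p[:2]
    zb=p[2]-zoff
    lo=proj(f,np.c_[sq,np.full(4,zb)]);
    d=cv2.absdiff(f['img'],ref).max(2)>35
    c=proj(f,[*p[:2],zb+.008])[0]
    print('pred bottom corners',lo.round(1).tolist())
    # bar caps
    ends=[np.r_[p[:2]+s_*.056*R[:,0],zb+.072] for s_ in(-1,1)]
    print('pred bar ends',proj(f,ends).round(1).tolist())
    return d,lo
E
python3 - <<'E'
from chk import *
f=grab('side');ref=cv2.imread('pics/side0.png');d,lo=check(f,ref)
f['img']
v=cv2.resize(f['img'][215:265,255:345],(720,400),interpolation=cv2.INTER_CUBIC)
for q in lo: cv2.drawMarker(v,tuple(int(a) for a in ((q[0]+.5-255)*8,(q[1]+.5-215)*8)),(0,0,255),1,12)
cv2.imwrite('pics/g4.png',v)
# ticks offset in side view
print(proj(f,[.5677,.0205,.051]))
E
```

```text
pred bottom corners [[293.4, 243.4], [282.5, 247.0], [287.7, 254.2], [298.7, 250.5]]
pred bar ends [[312.4, 216.6], [265.9, 231.6]]
[[312.864  264.1248]]
```

View pics/g4.png

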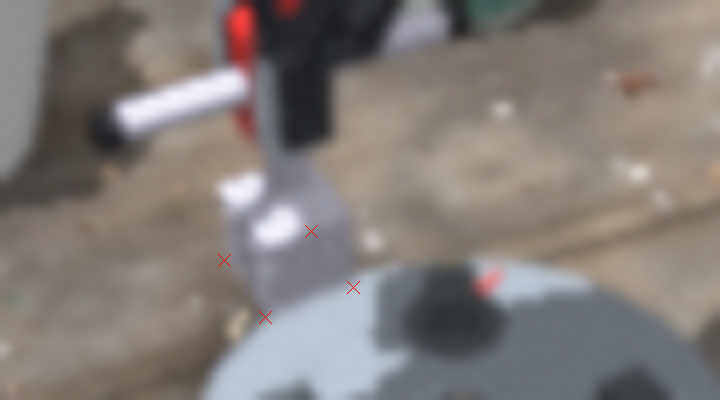

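The predicted corners (224,261), (265,318) and (353,288) fit the seen socket outline to within about 1 px of the source image. Next is the descent by feel.

Emit:
servo_tool(motion=[{"x": -0.3, "y": 0.2, "z": 10, "yaw": 0, "gripper": -1}, {"x": 0, "y": 0, "z": 20, "yaw": 0, "gripper": -1}, {"x": 0, "y": 0, "z": 12, "yaw": 0, "gripper": -1}, {"x": 0, "y": 0, "z": 5, "yaw": 0, "gripper": -1}, {"x": 0, "y": 0, "z": 2, "yaw": 0, "gripper": -1}, {"x": 0, "y": 0, "z": 2, "yaw": 0, "gripper": -1}, {"x": 0, "y": 0, "z": 0, "yaw": 0, "gripper": -1}])

```text
time: 8.6
ee_pos: [0.6062, 0.0525, 0.2796]
tcp_rot: [180.0, -0.0, 64.0]
wrist_force: [0.2, 0.1, -2.9]
width: 0.208
finger_force: 49.4
```

```bash
python3 go.py 0.6057 0.053 0.264 64
```

```text
t 8.6 pos [0.6062 0.0525 0.2796] rot [ 1.7996e+02 -2.0000e-02  6.4000e+01] F [ 0.25  0.05 -2.88] M [-0.022  0.002 -0.01 ] w 0.208 j6 22.8
shift now-axes mm [ 0.2 -0.7 15.6] yaw -0.0 | shift after-yaw axes [ 0.3 -0.7 15.6]
```

Emit:
servo_tool(motion=[{"x": 0, "y": -0.5, "z": 1, "yaw": 0, "gripper": -1}, {"x": 0, "y": 0, "z": 1.5, "yaw": 0, "gripper": -1}, {"x": 0, "y": 0, "z": 1.5, "yaw": 0, "gripper": -1}, {"x": 0, "y": 0, "z": 0, "yaw": 0, "gripper": -1}])

```text
time: 9.1
ee_pos: [0.6059, 0.0531, 0.2753]
tcp_rot: [179.9, -0.1, 64.0]
wrist_force: [1.9, 2.3, -2.1]
width: 0.206
finger_force: 49.7
```

```bash
python3 go.py 0.6057 0.053 0.264 64
```

```text
t 9.1 pos [0.6059 0.0531 0.2753] rot [ 1.7993e+02 -1.0000e-01  6.3990e+01] F [ 1.87  2.26 -2.06] M [ 0.566 -0.458  0.094] w 0.206 j6 22.8
shift now-axes mm [-0.2 -0.2 11.3] yaw -0.01 | shift after-yaw axes [-0.2 -0.2 11.3]
```

Emit:
servo_tool(motion=[{"x": 0.5, "y": 0.1, "z": 1, "yaw": 0, "gripper": -1}, {"x": 0, "y": 0, "z": 2, "yaw": 0, "gripper": -1}, {"x": 0, "y": 0, "z": 2, "yaw": 0, "gripper": -1}, {"x": 0, "y": 0, "z": 0, "yaw": 0, "gripper": -1}])

```text
time: 9.6
ee_pos: [0.606, 0.0533, 0.2699]
tcp_rot: [180.0, -0.0, 64.0]
wrist_force: [2.2, 4.7, -2.7]
width: 0.202
finger_force: 49.5
```

```bash
python3 go.py 0.6057 0.053 0.2655 64
```

```text
t 9.6 pos [0.606  0.0533 0.2699] rot [ 1.800e+02 -4.000e-02  6.399e+01] F [ 2.19  4.69 -2.66] M [ 0.773 -0.555  0.035] w 0.202 j6 22.9
shift now-axes mm [-0.4 -0.1  4.4] yaw -0.01 | shift after-yaw axes [-0.4 -0.1  4.4]
```

Emit:
servo_tool(motion=[{"x": 0.8, "y": 0, "z": 0, "yaw": 0, "gripper": -1}, {"x": 0.2, "y": 0, "z": 2, "yaw": 0, "gripper": -1}, {"x": 0, "y": 0, "z": 2, "yaw": 0, "gripper": -1}, {"x": 0, "y": 0, "z": 0, "yaw": 0, "gripper": -1}])

```text
time: 10.1
ee_pos: [0.6062, 0.0538, 0.2658]
tcp_rot: [-180.0, 0.0, 64.0]
wrist_force: [1.3, 2.2, -3.0]
width: 0.209
finger_force: 49.4
```

```bash
python3 go.py 0.6057 0.053 0.2655 40.5
```

```text
t 10.1 pos [0.6062 0.0538 0.2658] rot [-1.7998e+02  3.0000e-02  6.3990e+01] F [ 1.27  2.25 -2.97] M [ 0.374 -0.435  0.013] w 0.209 j6 22.9
shift now-axes mm [-0.9 -0.1  0.3] yaw 23.49 | shift after-yaw axes [-0.9  0.3  0.3]
```

Emit:
servo_tool(motion=[{"x": 0.4, "y": 0, "z": 0, "yaw": 2, "gripper": -1}, {"x": 0, "y": 0, "z": 0, "yaw": 5, "gripper": -1}, {"x": 0, "y": 0, "z": 0, "yaw": 5, "gripper": -1}, {"x": 0, "y": 0, "z": 0, "yaw": 4.5, "gripper": -1}, {"x": 0, "y": 0, "z": 0, "yaw": 4.5, "gripper": -1}, {"x": 0, "y": 0, "z": 0, "yaw": 4, "gripper": -1}, {"x": 0, "y": 0, "z": 0, "yaw": 3, "gripper": -1}, {"x": 0, "y": 0, "z": 0, "yaw": 1, "gripper": -1}, {"x": 0, "y": 0, "z": 0, "yaw": 0, "gripper": -1}])

```text
time: 11.22
ee_pos: [0.6068, 0.0538, 0.2659]
tcp_rot: [179.9, -0.0, 35.0]
wrist_force: [5.1, -2.1, -6.3]
width: 0.203
finger_force: 49.1
```

```bash
python3 go.py 0.6057 0.053 0.2655 34.8
```

```text
t 11.22 pos [0.6068 0.0538 0.2659] rot [179.9   -0.    35.01] F [ 5.14 -2.12 -6.32] M [-0.375 -1.069  0.085] w 0.203 j6 52.0
shift now-axes mm [-1.3  0.   0.4] yaw 0.21 | shift after-yaw axes [-1.3  0.   0.4]
```

Emit:
servo_tool(motion=[{"x": 0.5, "y": 0.5, "z": 0, "yaw": -4, "gripper": -1}, {"x": 0, "y": 0, "z": -2, "yaw": -1.5, "gripper": -1}, {"x": 0, "y": 0, "z": -8, "yaw": 0, "gripper": -1}, {"x": 0, "y": 0, "z": -15, "yaw": 0, "gripper": -1}, {"x": 0, "y": 0, "z": -10, "yaw": 0, "gripper": -1}, {"x": 0, "y": 0, "z": 0, "yaw": 0, "gripper": -1}])

```text
time: 11.98
ee_pos: [0.6076, 0.0545, 0.3033]
tcp_rot: [179.9, -0.1, 40.5]
wrist_force: [0.2, -0.5, -2.5]
width: 0.203
finger_force: 49.7
```

```bash
python3 go.py 0.5307 -0.011 0.3 61
```

```text
t 11.97 pos [0.6076 0.0545 0.3033] rot [ 1.799e+02 -1.400e-01  4.050e+01] F [ 0.16 -0.53 -2.48] M [ 0.101 -0.008 -0.01 ] w 0.203 j6 46.5
shift now-axes mm [-101.    -0.2    3. ] yaw -20.5 | shift after-yaw axes [-94.6 -35.5   3.3]
```

Emit:
servo_tool(motion=[{"x": -10, "y": 0, "z": 0, "yaw": 0, "gripper": -1}, {"x": -25, "y": 0, "z": 0, "yaw": 0, "gripper": -1}, {"x": -30, "y": 0, "z": 0, "yaw": 0, "gripper": -1}, {"x": -25, "y": 0, "z": 0, "yaw": 0, "gripper": -1}, {"x": -11, "y": 0, "z": 0, "yaw": 0, "gripper": -1}, {"x": 0, "y": 0, "z": 3, "yaw": -6.5, "gripper": -1}, {"x": 0, "y": 0, "z": 5, "yaw": -8, "gripper": -1}, {"x": 0, "y": 0, "z": 7, "yaw": -6, "gripper": -1}, {"x": 0, "y": 0, "z": 5, "yaw": 0, "gripper": -1}, {"x": 0, "y": 0, "z": 2, "yaw": 0, "gripper": -1}, {"x": 0, "y": 0, "z": 0, "yaw": 0, "gripper": -1}])

```text
time: 13.35
ee_pos: [0.5304, -0.0113, 0.2791]
tcp_rot: [-180.0, 0.0, 61.0]
wrist_force: [-0.9, -0.2, -2.7]
width: 0.202
finger_force: 49.8
```

```bash
python3 go.py 0.5307 -0.011 0.2755 61; python3 - <<'E'
from m import *
f=grab('side');g=grab('top')
C=np.array([.5677,.0205])
v=cv2.resize(f['img'][245:305,270:350],(560,420),interpolation=cv2.INTER_CUBIC)
p=proj(f,[[.6057+.001,.0535,.036]])[0];x,y=int(p[0]),int(p[1])
w=cv2.resize(f['img'][y-14:y+14,x-14:x+14],(420,420)[:1]*2,interpolation=cv2.INTER_CUBIC)
cv2.imwrite('pics/g5.png',np.hstack([w,cv2.resize(v,(380,420))]))
print(p)
E
```

```text
t 13.35 pos [ 0.5304 -0.0113  0.2791] rot [-179.98    0.     60.96] F [-0.93 -0.2  -2.67] M [-0.015 -0.019  0.013] w 0.202 j6 18.5
shift now-axes mm [0.4 0.1 3.6] yaw -0.04 | shift after-yaw axes [0.4 0.1 3.6]
[291.0889 269.804 ]
```

View pics/g5.png

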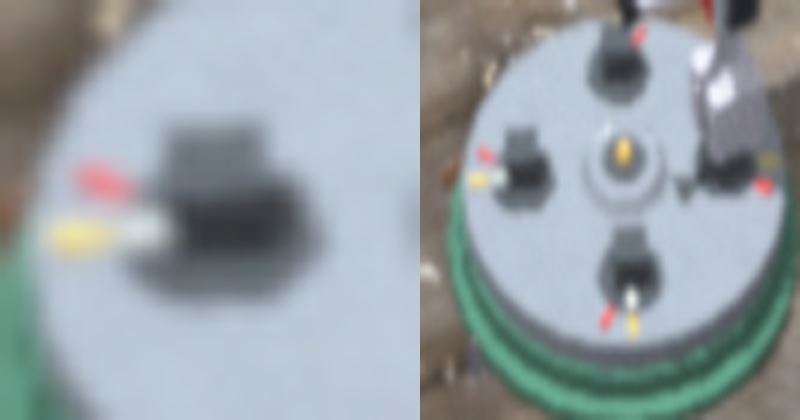

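Bolt A's stripe at (150,230) lies in line with its yellow tick at (75,237), so its first mark is reached. The wrench now stands over the right-hand bolt C, at about (725,140) in the right panel.

Emit:
servo_tool(motion=[{"x": 0.3, "y": 0, "z": 1, "yaw": 0, "gripper": -1}, {"x": 0, "y": 0, "z": 1.5, "yaw": 0, "gripper": -1}, {"x": 0, "y": 0, "z": 1.5, "yaw": 0, "gripper": -1}, {"x": 0, "y": 0, "z": 0, "yaw": 0, "gripper": -1}])

```text
time: 13.95
ee_pos: [0.5305, -0.011, 0.275]
tcp_rot: [-180.0, -0.0, 61.0]
wrist_force: [0.3, -0.4, -3.4]
width: 0.203
finger_force: 49.7
```

```bash
python3 go.py 0.5307 -0.011 0.2655 61
```

```text
t 13.95 pos [ 0.5305 -0.011   0.275 ] rot [-1.7999e+02 -1.0000e-02  6.0990e+01] F [ 0.3  -0.38 -3.44] M [ 0.079 -0.068 -0.021] w 0.203 j6 18.5
shift now-axes mm [0.1 0.1 9.5] yaw -0.01 | shift after-yaw axes [0.1 0.1 9.5]
```

Clean entry. I'll go the rest of the way down.

Emit:
servo_tool(motion=[{"x": 0, "y": 0, "z": 2, "yaw": 0, "gripper": -1}, {"x": 0, "y": 0, "z": 2.5, "yaw": 0, "gripper": -1}, {"x": 0, "y": 0, "z": 2.5, "yaw": 0, "gripper": -1}, {"x": 0, "y": 0, "z": 2.3, "yaw": 0, "gripper": -1}, {"x": 0, "y": 0, "z": 0, "yaw": 0, "gripper": -1}])

```text
time: 14.58
ee_pos: [0.5305, -0.0111, 0.2655]
tcp_rot: [-180.0, -0.0, 61.0]
wrist_force: [0.4, 0.8, -4.0]
width: 0.204
finger_force: 49.6
```

```bash
python3 go.py 0.5307 -0.011 0.2655 34.8
```

```text
t 14.57 pos [ 0.5305 -0.0111  0.2655] rot [-1.7998e+02 -1.0000e-02  6.0990e+01] F [ 0.35  0.8  -3.95] M [ 0.22  -0.155  0.024] w 0.204 j6 18.5
shift now-axes mm [0.1 0.1 0. ] yaw 26.19 | shift after-yaw axes [0.2 0.1 0. ]
```

Emit:
servo_tool(motion=[{"x": 0, "y": 0, "z": 0, "yaw": 3, "gripper": -1}, {"x": 0, "y": 0, "z": 0, "yaw": 5, "gripper": -1}, {"x": 0, "y": 0, "z": 0, "yaw": 5, "gripper": -1}, {"x": 0, "y": 0, "z": 0, "yaw": 5, "gripper": -1}, {"x": 0, "y": 0, "z": 0, "yaw": 4, "gripper": -1}, {"x": 0, "y": 0, "z": 0, "yaw": 3, "gripper": -1}, {"x": 0, "y": 0, "z": 0, "yaw": 1, "gripper": -1}, {"x": 0, "y": 0, "z": 0, "yaw": 0, "gripper": -1}])

```text
time: 15.58
ee_pos: [0.5307, -0.0113, 0.2657]
tcp_rot: [180.0, -0.0, 35.0]
wrist_force: [2.0, 0.1, -7.4]
width: 0.206
finger_force: 49.2
```

```bash
python3 go.py 0.5307 -0.011 0.2655 40.5
```

```text
t 15.57 pos [ 0.5307 -0.0113  0.2657] rot [ 1.7996e+02 -2.0000e-02  3.5030e+01] F [ 1.99  0.09 -7.43] M [-0.009 -0.563  0.047] w 0.206 j6 44.4
shift now-axes mm [ 0.2 -0.2  0.2] yaw -5.47 | shift after-yaw axes [ 0.2 -0.2  0.2]
```

Emit:
servo_tool(motion=[{"x": 0.3, "y": 0, "z": 0, "yaw": -4, "gripper": -1}, {"x": 0, "y": 0, "z": -2, "yaw": -1.5, "gripper": -1}, {"x": 0, "y": 0, "z": -8, "yaw": 0, "gripper": -1}, {"x": 0, "y": 0, "z": -15, "yaw": 0, "gripper": -1}, {"x": 0, "y": 0, "z": -11, "yaw": 0, "gripper": -1}, {"x": 10, "y": 0, "z": -2, "yaw": 0, "gripper": -1}, {"x": 25, "y": 0, "z": 0, "yaw": 0, "gripper": -1}, {"x": 30, "y": 0, "z": 0, "yaw": 0, "gripper": -1}, {"x": 25, "y": 0, "z": 0, "yaw": 0, "gripper": -1}, {"x": 10, "y": 0, "z": 2, "yaw": 0, "gripper": -1}, {"x": 0, "y": 0, "z": 8, "yaw": 0, "gripper": -1}, {"x": 0, "y": 0, "z": 0, "yaw": 0, "gripper": -1}])

```text
time: 17.08
ee_pos: [0.6056, 0.0537, 0.2921]
tcp_rot: [-179.8, 0.2, 40.5]
wrist_force: [-0.7, 0.0, -2.9]
width: 0.202
finger_force: 49.8
```

```bash
python3 go.py 0.607 0.054 0.2790 40.5;  cat > st.py <<'E'
from m import *
def stripe(f,ctr=(.569,.0213),angs=(40.5,130.5,-139.5,-49.5),dx=0,dy=0):
    yy,xx=np.mgrid[:480,:640];w=ray(f,np.c_[xx.ravel(),yy.ravel()],.0355).reshape(480,640,3)[...,:2]
    H=hsv(f);B=f['img'].astype(int)
    for a in angs:
        p=np.array(ctr)+.05*np.array([np.cos(np.radians(a)),np.sin(np.radians(a))])+[dx,dy];d=w-p
        r=np.hypot(d[...,0],d[...,1]);da=(np.degrees(np.arctan2(d[...,1],d[...,0]))-a+180)%360-180
        out=[]
        for k,m in(('wht',(B.min(2)>165)&(H[...,1]<45)&(r>.007)&(r<.0185)),('yel',(H[...,0]>15)&(H[...,0]<33)&(H[...,1]>60)&(B.max(2)>130)&(r<.032)&(r>.012)),('red',((H[...,0]>168)|(H[...,0]<8))&(H[...,1]>70)&(r<.032)&(r>.012))):
            m=m&(abs(da)<80)
            c=d[m].mean(0) if m.any() else [0,0]
            out.append((k,int(m.sum()),round((np.degrees(np.arctan2(c[1],c[0]))-a+180)%360-180,1),round(1e3*np.hypot(*c),1)))
        print(a,out)
E
python3 - <<'E'
from st import *
f=grab('side','s5.png');stripe(f)
g=grab('top','t5.png');print('top');stripe(g,ctr=(.5677,.0205))
E
```

```text
t 17.07 pos [0.6056 0.0537 0.2921] rot [-179.85    0.19   40.48] F [-0.7   0.03 -2.87] M [ 0.008 -0.039  0.001] w 0.202 j6 46.4
shift now-axes mm [ 1.3  0.7 13.1] yaw -0.02 | shift after-yaw axes [ 1.3  0.6 13.1]
40.5 [('wht', 11, np.float64(-0.9), np.float64(13.0)), ('yel', 5, np.float64(-0.1), np.float64(21.3)), ('red', 1, np.float64(-32.1), np.float64(21.5))]
130.5 [('wht', 13, np.float64(-19.3), np.float64(11.1)), ('yel', 4, np.float64(1.8), np.float64(20.6)), ('red', 7, np.float64(-32.6), np.float64(21.6))]
-139.5 [('wht', 0, np.float64(139.5), np.float64(0.0)), ('yel', 4, np.float64(-2.7), np.float64(22.3)), ('red', 5, np.float64(-34.7), np.float64(23.2))]
-49.5 [('wht', 0, np.float64(49.5), np.float64(0.0)), ('yel', 0, np.float64(49.5), np.float64(0.0)), ('red', 4, np.float64(-36.7), np.float64(20.1))]
top
40.5 [('wht', 0, np.float64(-40.5), np.float64(0.0)), ('yel', 0, np.float64(-40.5), np.float64(0.0)), ('red', 0, np.float64(-40.5), np.float64(0.0))]
130.5 [('wht', 3, np.float64(-64.3), np.float64(17.4)), ('yel', 0, np.float64(-130.5), np.float64(0.0)), ('red', 7, np.float64(-33.1), np.float64(20.9))]
-139.5 [('wht', 0, np.float64(139.5), np.float64(0.0)), ('yel', 6, np.float64(-1.1), np.float64(21.9)), ('red', 6, np.float64(-35.6), np.float64(21.1))]
-49.5 [('wht', 0, np.float64(49.5), np.float64(0.0)), ('yel', 5, np.float64(-1.3), np.float64(22.1)), ('red', 4, np.float64(-32.8), np.float64(20.9))]
```

```bash
python3 - <<'E'
from m import *
import h
o=[]
for n,c in(('side',(.569,.0213)),('top',(.5677,.0205))):
    f=robot.grab_frame(n);a=np.radians(-139.5);p=proj(f,[c[0]+.05*np.cos(a),c[1]+.05*np.sin(a),.0355])[0];x,y=p.round().astype(int)
    i=f['img'][y-12:y+13,x-12:x+13].astype(float);i=(i*255/np.percentile(i,99.7)).clip(0,255).astype(np.uint8)
    o.append(cv2.resize(i,(400,400),interpolation=2))
cv2.imwrite('pics/g6.png',np.hstack(o))
E
```

```text
(no output)
```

View pics/g6.png

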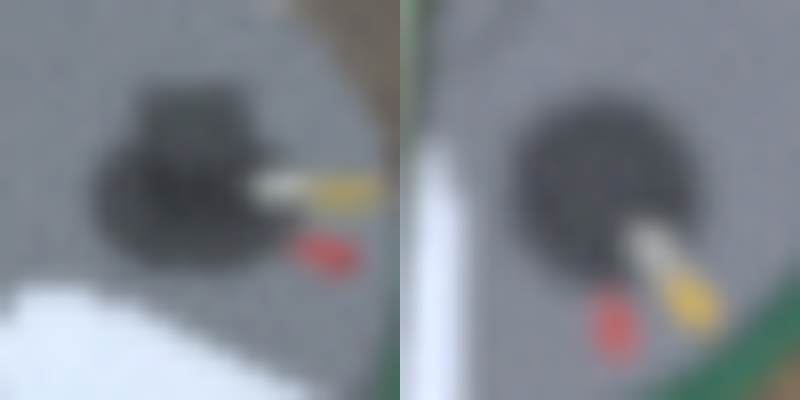

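In both views bolt C's stripe runs straight into its yellow tick (side about (280,187) to (340,190), top about (650,240) to (690,300)). C is at its first mark, so A goes home next.

Emit:
servo_tool(motion=[{"x": 1.2, "y": 0.6, "z": 5, "yaw": 0, "gripper": -1}, {"x": 0, "y": 0, "z": 5, "yaw": 0, "gripper": -1}, {"x": 0, "y": 0, "z": 3, "yaw": 0, "gripper": -1}, {"x": 0, "y": 0, "z": 1.5, "yaw": 0, "gripper": -1}, {"x": 0, "y": 0, "z": 1.5, "yaw": 0, "gripper": -1}, {"x": 0, "y": 0, "z": 1, "yaw": 0, "gripper": -1}, {"x": 0, "y": 0, "z": 0, "yaw": 0, "gripper": -1}])

```text
time: 18.15
ee_pos: [0.6082, 0.0544, 0.2779]
tcp_rot: [180.0, -0.0, 40.5]
wrist_force: [-2.5, -0.4, 4.3]
width: 0.201
finger_force: 50.7
```

```bash
python3 go.py 0.607 0.054 0.2655 40.5
```

```text
t 18.15 pos [0.6082 0.0544 0.2779] rot [ 1.7998e+02 -2.0000e-02  4.0500e+01] F [-2.5  -0.39  4.28] M [-0.007  0.725  0.014] w 0.201 j6 46.5
shift now-axes mm [-1.2 -0.5 12.4] yaw 0.0 | shift after-yaw axes [-1.2 -0.5 12.4]
```

Emit:
servo_tool(motion=[{"x": -0.6, "y": -0.3, "z": -2, "yaw": 0, "gripper": -1}, {"x": -0.5, "y": -0.2, "z": 0, "yaw": 0, "gripper": -1}, {"x": 0, "y": 0, "z": 1, "yaw": 0, "gripper": -1}, {"x": 0, "y": 0, "z": 1.5, "yaw": 0, "gripper": -1}, {"x": 0, "y": 0, "z": 1.5, "yaw": 0, "gripper": -1}, {"x": 0, "y": 0, "z": 0, "yaw": 0, "gripper": -1}])

```text
time: 18.9
ee_pos: [0.6069, 0.054, 0.2746]
tcp_rot: [-180.0, 0.0, 40.5]
wrist_force: [0.7, -0.1, -3.1]
width: 0.203
finger_force: 49.7
```

```bash
python3 go.py 0.607 0.054 0.2655 40.5
```

```text
t 18.9 pos [0.6069 0.054  0.2746] rot [-1.7999e+02  2.0000e-02  4.0500e+01] F [ 0.71 -0.11 -3.08] M [ 0.021 -0.072  0.017] w 0.203 j6 46.5
shift now-axes mm [0.1 0.  9.1] yaw -0.0 | shift after-yaw axes [0.1 0.  9.1]
```

Emit:
servo_tool(motion=[{"x": 0, "y": 0, "z": 3, "yaw": 0, "gripper": -1}, {"x": 0, "y": 0, "z": 3, "yaw": 0, "gripper": -1}, {"x": 0, "y": 0, "z": 3, "yaw": 0, "gripper": -1}, {"x": 0, "y": 0, "z": 0, "yaw": 4, "gripper": -1}, {"x": 0, "y": 0, "z": 0, "yaw": 5, "gripper": -1}, {"x": 0, "y": 0, "z": 0, "yaw": 6, "gripper": -1}, {"x": 0, "y": 0, "z": 0, "yaw": 6, "gripper": -1}, {"x": 0, "y": 0, "z": 0, "yaw": 6, "gripper": -1}, {"x": 0, "y": 0, "z": 0, "yaw": 5, "gripper": -1}, {"x": 0, "y": 0, "z": 0, "yaw": 3, "gripper": -1}, {"x": 0, "y": 0, "z": 0, "yaw": 1, "gripper": -1}, {"x": 0, "y": 0, "z": 0, "yaw": 0, "gripper": -1}])

```text
time: 20.4
ee_pos: [0.6072, 0.0532, 0.2657]
tcp_rot: [179.9, -0.0, 4.5]
wrist_force: [3.1, -4.9, -6.0]
width: 0.198
finger_force: 49.3
```

```bash
python3 go.py 0.607 0.054 0.2655 0.6
```

```text
t 20.4 pos [0.6072 0.0532 0.2657] rot [ 1.7988e+02 -4.0000e-02  4.5300e+00] F [ 3.09 -4.9  -5.99] M [-1.048 -0.468  0.075] w 0.198 j6 82.4
shift now-axes mm [-0.2 -0.8  0.2] yaw 3.93 | shift after-yaw axes [-0.2 -0.8  0.2]
```

Emit:
servo_tool(motion=[{"x": 0, "y": 0, "z": 0, "yaw": 1.5, "gripper": -1}, {"x": 0, "y": 0, "z": 0, "yaw": 1.2, "gripper": -1}, {"x": 0, "y": 0, "z": 0, "yaw": 0, "gripper": -1}])

```text
time: 20.78
ee_pos: [0.6072, 0.0531, 0.2657]
tcp_rot: [179.9, -0.0, 1.8]
wrist_force: [2.1, -5.1, -6.1]
width: 0.203
finger_force: 49.3
```

```bash
python3 go.py
```

```text
t 20.77 pos [0.6072 0.0531 0.2657] rot [ 1.7987e+02 -5.0000e-02  1.8300e+00] F [ 2.12 -5.1  -6.09] M [-1.096 -0.513  0.084] w 0.203 j6 85.1
```

Emit:
servo_tool(motion=[{"x": 0, "y": 0, "z": 0, "yaw": 1, "gripper": -1}, {"x": 0, "y": 0, "z": 0, "yaw": 0, "gripper": -1}])

```text
time: 21.02
ee_pos: [0.6072, 0.0531, 0.2656]
tcp_rot: [179.9, -0.0, 0.8]
wrist_force: [2.0, -5.7, -5.6]
width: 0.201
finger_force: 49.3
```

```bash
python3 go.py
```

```text
t 21.02 pos [0.6072 0.0531 0.2656] rot [ 1.7987e+02 -5.0000e-02  8.3000e-01] F [ 1.98 -5.68 -5.62] M [-1.157 -0.51   0.054] w 0.201 j6 86.1
```

Emit:
servo_tool(motion=[{"x": 0, "y": 0.4, "z": 0, "yaw": 0.8, "gripper": -1}, {"x": 0, "y": 0, "z": 0, "yaw": 0, "gripper": -1}])

```text
time: 21.28
ee_pos: [0.6072, 0.0529, 0.2657]
tcp_rot: [179.9, -0.0, 0.0]
wrist_force: [1.3, -4.4, -6.1]
width: 0.201
finger_force: 49.3
```

```bash
python3 go.py
```

```text
t 21.27 pos [0.6072 0.0529 0.2657] rot [ 1.7991e+02 -5.0000e-02  3.0000e-02] F [ 1.29 -4.37 -6.06] M [-1.13  -0.567 -0.013] w 0.201 j6 86.9
```

Emit:
servo_tool(motion=[{"x": 0, "y": 0, "z": 0, "yaw": 0.8, "gripper": -1}, {"x": 0, "y": 0, "z": 0, "yaw": 0, "gripper": -1}])

```text
time: 21.52
ee_pos: [0.6072, 0.0529, 0.2657]
tcp_rot: [179.9, -0.1, -0.8]
wrist_force: [2.6, -4.6, -7.2]
width: 0.203
finger_force: 49.3
```

```bash
python3 go.py
```

```text
t 21.52 pos [0.6072 0.0529 0.2657] rot [ 1.799e+02 -5.000e-02 -7.600e-01] F [ 2.61 -4.6  -7.16] M [-1.104 -0.56   0.055] w 0.203 j6 87.7
```

Emit:
servo_tool(motion=[{"x": 0, "y": 0, "z": 0, "yaw": 0.8, "gripper": -1}, {"x": 0, "y": 0, "z": 0, "yaw": 0, "gripper": -1}])

```text
time: 21.78
ee_pos: [0.6072, 0.053, 0.2657]
tcp_rot: [179.9, -0.0, -1.5]
wrist_force: [1.7, -5.4, -5.9]
width: 0.202
finger_force: 49.2
```

```bash
python3 go.py
```

```text
t 21.77 pos [0.6072 0.053  0.2657] rot [ 1.7989e+02 -5.0000e-02 -1.5400e+00] F [ 1.73 -5.39 -5.85] M [-1.109 -0.521  0.26 ] w 0.202 j6 88.5
```

Emit:
servo_tool(motion=[{"x": 0, "y": 0, "z": 0, "yaw": 0.8, "gripper": -1}, {"x": 0, "y": 0, "z": 0, "yaw": 0, "gripper": -1}])

```text
time: 22.02
ee_pos: [0.6072, 0.0529, 0.2657]
tcp_rot: [179.9, -0.1, -2.3]
wrist_force: [2.6, -4.9, -6.6]
width: 0.205
finger_force: 49.3
```

```bash
python3 go.py
```

```text
t 22.02 pos [0.6072 0.0529 0.2657] rot [ 1.7989e+02 -5.0000e-02 -2.3200e+00] F [ 2.57 -4.88 -6.63] M [-1.082 -0.558  0.343] w 0.205 j6 89.2
```

Emit:
servo_tool(motion=[{"x": 0, "y": 0.3, "z": 0, "yaw": -4, "gripper": -1}, {"x": 0, "y": 0, "z": -1, "yaw": -3, "gripper": -1}, {"x": 0, "y": 0, "z": -8, "yaw": 0, "gripper": -1}, {"x": 0, "y": 0, "z": -15, "yaw": 0, "gripper": -1}, {"x": 0, "y": 0, "z": -11, "yaw": 0, "gripper": -1}, {"x": 0, "y": 0, "z": -2, "yaw": -7, "gripper": -1}, {"x": 0, "y": 0, "z": 0, "yaw": -10, "gripper": -1}, {"x": 0, "y": 0, "z": 0, "yaw": -10, "gripper": -1}, {"x": 0, "y": 0, "z": 0, "yaw": -6, "gripper": -1}, {"x": 0, "y": 0, "z": 0, "yaw": -2.8, "gripper": -1}, {"x": 0, "y": 0, "z": 0, "yaw": 0, "gripper": -1}])

```text
time: 23.4
ee_pos: [0.6069, 0.0538, 0.304]
tcp_rot: [-180.0, -0.1, 40.4]
wrist_force: [0.2, -0.0, -2.5]
width: 0.204
finger_force: 49.8
```

```bash
python3 go.py .5308 -.0112 .2810 40.5
```

```text
t 23.4 pos [0.6069 0.0538 0.304 ] rot [-1.7999e+02 -6.0000e-02  4.0370e+01] F [ 0.2  -0.03 -2.49] M [-0.017 -0.015  0.042] w 0.204 j6 46.5
shift now-axes mm [-100.1    0.2   22.9] yaw -0.13 | shift after-yaw axes [-100.1   -0.    23. ]
```

Emit:
servo_tool(motion=[{"x": -10, "y": 0, "z": 0, "yaw": 0, "gripper": -1}, {"x": -25, "y": 0.1, "z": 0, "yaw": 0, "gripper": -1}, {"x": -30, "y": 0.1, "z": 0, "yaw": 0, "gripper": -1}, {"x": -25, "y": 0, "z": 0, "yaw": 0, "gripper": -1}, {"x": -10.1, "y": 0, "z": 4, "yaw": 0, "gripper": -1}, {"x": 0, "y": 0, "z": 10, "yaw": 0, "gripper": -1}, {"x": 0, "y": 0, "z": 8, "yaw": 0, "gripper": -1}, {"x": 0, "y": 0, "z": 2, "yaw": 0, "gripper": -1}, {"x": 0, "y": 0, "z": 0, "yaw": 0, "gripper": -1}])

```text
time: 24.52
ee_pos: [0.5311, -0.0114, 0.2784]
tcp_rot: [-180.0, 0.0, 40.4]
wrist_force: [0.2, 0.3, -2.9]
width: 0.208
finger_force: 49.8
```

```bash
python3 go.py .5308 -.0112 .2750 40.5
```

```text
t 24.52 pos [ 0.5311 -0.0114  0.2784] rot [-1.7997e+02  2.0000e-02  4.0430e+01] F [ 0.19  0.34 -2.85] M [ 0.008  0.057 -0.006] w 0.208 j6 39.0
shift now-axes mm [-0.1 -0.3  3.4] yaw -0.07 | shift after-yaw axes [-0.1 -0.3  3.4]
```

Emit:
servo_tool(motion=[{"x": 0, "y": -0.2, "z": 1, "yaw": 0, "gripper": -1}, {"x": 0, "y": 0, "z": 1.5, "yaw": 0, "gripper": -1}, {"x": 0, "y": 0, "z": 1.5, "yaw": 0, "gripper": -1}, {"x": 0, "y": 0, "z": 0, "yaw": 0, "gripper": -1}])

```text
time: 25.02
ee_pos: [0.5306, -0.0116, 0.2747]
tcp_rot: [-180.0, 0.0, 40.4]
wrist_force: [0.1, -0.0, -2.0]
width: 0.202
finger_force: 49.8
```

```bash
python3 go.py .5308 -.0112 .2655 40.5
```

```text
t 25.02 pos [ 0.5306 -0.0116  0.2747] rot [-1.7999e+02  1.0000e-02  4.0400e+01] F [ 0.1  -0.04 -1.99] M [0.009 0.008 0.048] w 0.202 j6 39.0
shift now-axes mm [ 0.4 -0.2  9.2] yaw -0.1 | shift after-yaw axes [ 0.4 -0.2  9.2]
```

Clean entry. I'll go fully down and turn to just short of the stop.

Emit:
servo_tool(motion=[{"x": 0.3, "y": -0.1, "z": 3, "yaw": 0, "gripper": -1}, {"x": 0, "y": 0, "z": 3, "yaw": 0, "gripper": -1}, {"x": 0, "y": 0, "z": 3, "yaw": 0, "gripper": -1}, {"x": 0, "y": 0, "z": 0, "yaw": 4, "gripper": -1}, {"x": 0, "y": 0, "z": 0, "yaw": 5, "gripper": -1}, {"x": 0, "y": 0, "z": 0, "yaw": 6, "gripper": -1}, {"x": 0, "y": 0, "z": 0, "yaw": 6, "gripper": -1}, {"x": 0, "y": 0, "z": 0, "yaw": 6, "gripper": -1}, {"x": 0, "y": 0, "z": 0, "yaw": 5.5, "gripper": -1}, {"x": 0, "y": 0, "z": 0, "yaw": 4, "gripper": -1}, {"x": 0, "y": 0, "z": 0, "yaw": 1.5, "gripper": -1}, {"x": 0, "y": 0, "z": 0, "yaw": 0, "gripper": -1}])

```text
time: 26.52
ee_pos: [0.531, -0.0118, 0.2656]
tcp_rot: [179.9, -0.0, 2.4]
wrist_force: [2.0, -4.6, -7.3]
width: 0.204
finger_force: 49.2
```

```bash
python3 go.py .5308 -.0112 .2655 0
```

```text
t 26.52 pos [ 0.531  -0.0118  0.2656] rot [ 1.7992e+02 -2.0000e-02  2.4500e+00] F [ 1.98 -4.63 -7.26] M [-0.843 -0.442  0.084] w 0.204 j6 77.0
shift now-axes mm [-0.2 -0.6  0.1] yaw 2.45 | shift after-yaw axes [-0.2 -0.6  0.1]
```

Emit:
servo_tool(motion=[{"x": 0, "y": 0, "z": 0, "yaw": 1, "gripper": -1}, {"x": 0, "y": 0, "z": 0, "yaw": 0, "gripper": -1}])

```text
time: 26.78
ee_pos: [0.531, -0.0118, 0.2656]
tcp_rot: [179.9, -0.0, 1.4]
wrist_force: [2.5, -4.1, -9.6]
width: 0.203
finger_force: 49.0
```

```bash
python3 go.py
```

```text
t 26.77 pos [ 0.531  -0.0118  0.2656] rot [ 1.7992e+02 -2.0000e-02  1.4000e+00] F [ 2.52 -4.14 -9.63] M [-0.996 -0.567  0.08 ] w 0.203 j6 78.0
```

Emit:
servo_tool(motion=[{"x": 0, "y": 0.3, "z": -0.3, "yaw": 1, "gripper": -1}, {"x": 0, "y": 0, "z": 0, "yaw": 0, "gripper": -1}])

```text
time: 27.02
ee_pos: [0.531, -0.0119, 0.2658]
tcp_rot: [179.9, -0.0, 0.4]
wrist_force: [2.7, -4.9, -9.5]
width: 0.206
finger_force: 48.9
```

```bash
python3 go.py
```

```text
t 27.02 pos [ 0.531  -0.0119  0.2658] rot [ 1.7995e+02 -2.0000e-02  4.0000e-01] F [ 2.72 -4.89 -9.48] M [-0.882 -0.701  0.042] w 0.206 j6 79.0
```

Emit:
servo_tool(motion=[{"x": 0, "y": 0, "z": 0, "yaw": 1, "gripper": -1}, {"x": 0, "y": 0, "z": 0, "yaw": 0, "gripper": -1}])

```text
time: 27.28
ee_pos: [0.531, -0.0119, 0.2657]
tcp_rot: [179.9, -0.0, -0.6]
wrist_force: [3.2, -5.3, -9.9]
width: 0.202
finger_force: 48.9
```

```bash
python3 go.py
```

```text
t 27.27 pos [ 0.531  -0.0119  0.2657] rot [ 1.7995e+02 -2.0000e-02 -6.0000e-01] F [ 3.17 -5.29 -9.94] M [-0.937 -0.698  0.03 ] w 0.202 j6 80.0
```

Emit:
servo_tool(motion=[{"x": 0, "y": 0, "z": 0, "yaw": 0.8, "gripper": -1}, {"x": 0, "y": 0, "z": 0, "yaw": 0, "gripper": -1}])

```text
time: 27.52
ee_pos: [0.5309, -0.012, 0.2657]
tcp_rot: [179.9, -0.0, -1.4]
wrist_force: [3.2, -4.1, -9.5]
width: 0.208
finger_force: 48.9
```

```bash
python3 go.py
```

```text
t 27.52 pos [ 0.5309 -0.012   0.2657] rot [ 1.7994e+02 -2.0000e-02 -1.3800e+00] F [ 3.22 -4.14 -9.46] M [-1.008 -0.634  0.135] w 0.208 j6 80.8
```

Emit:
servo_tool(motion=[{"x": 0, "y": 0, "z": 0, "yaw": 0.6, "gripper": -1}, {"x": 0, "y": 0, "z": 0, "yaw": 0, "gripper": -1}])

```text
time: 27.78
ee_pos: [0.531, -0.0119, 0.2658]
tcp_rot: [179.9, -0.0, -2.0]
wrist_force: [2.6, -4.8, -8.9]
width: 0.205
finger_force: 48.9
```

```bash
python3 go.py
```

```text
t 27.77 pos [ 0.531  -0.0119  0.2658] rot [ 1.7993e+02 -3.0000e-02 -1.9600e+00] F [ 2.63 -4.78 -8.86] M [-0.999 -0.62   0.242] w 0.205 j6 81.4
```

Emit:
servo_tool(motion=[{"x": 0, "y": 0, "z": 0, "yaw": 0.6, "gripper": -1}, {"x": 0, "y": 0, "z": 0, "yaw": 0, "gripper": -1}])

```text
time: 28.02
ee_pos: [0.531, -0.0119, 0.2658]
tcp_rot: [179.9, -0.0, -2.5]
wrist_force: [2.4, -3.8, -9.8]
width: 0.203
finger_force: 48.9
```

```bash
python3 go.py
```

```text
t 28.02 pos [ 0.531  -0.0119  0.2658] rot [ 1.7992e+02 -3.0000e-02 -2.5400e+00] F [ 2.43 -3.85 -9.77] M [-0.954 -0.587  0.32 ] w 0.203 j6 82.0
```

Emit:
servo_tool(motion=[{"x": 0, "y": 0.3, "z": 0, "yaw": -4, "gripper": -1}, {"x": 0, "y": 0, "z": -1, "yaw": -3, "gripper": -1}, {"x": 0, "y": 0, "z": -8, "yaw": 0, "gripper": -1}, {"x": 0, "y": 0, "z": -15, "yaw": 0, "gripper": -1}, {"x": 0, "y": 0, "z": -11, "yaw": 0, "gripper": -1}, {"x": 0, "y": 0, "z": -2, "yaw": -7, "gripper": -1}, {"x": 0, "y": 0, "z": 0, "yaw": -10, "gripper": -1}, {"x": 0, "y": 0, "z": 0, "yaw": -10, "gripper": -1}, {"x": 0, "y": 0, "z": 0, "yaw": -6, "gripper": -1}, {"x": 0, "y": 0, "z": 0, "yaw": -3, "gripper": -1}, {"x": 0, "y": 0, "z": 0, "yaw": 0, "gripper": -1}])

```text
time: 29.4
ee_pos: [0.5309, -0.0117, 0.3041]
tcp_rot: [180.0, -0.0, 40.4]
wrist_force: [0.3, 0.3, -2.4]
width: 0.201
finger_force: 49.9
```

```bash
python3 go.py .5365 .0593 .2810 40.5
```

```text
t 29.4 pos [ 0.5309 -0.0117  0.3041] rot [ 1.800e+02 -4.000e-02  4.035e+01] F [ 0.3   0.32 -2.39] M [-0.042  0.013  0.012] w 0.201 j6 39.0
shift now-axes mm [ 50.2 -50.4  23.1] yaw -0.15 | shift after-yaw axes [ 50.4 -50.3  23.1]
```

Emit:
servo_tool(motion=[{"x": 6, "y": -6, "z": 0, "yaw": 0, "gripper": -1}, {"x": 13, "y": -13, "z": 0, "yaw": 0, "gripper": -1}, {"x": 16, "y": -16, "z": 0, "yaw": 0, "gripper": -1}, {"x": 11, "y": -11, "z": 0, "yaw": 0, "gripper": -1}, {"x": 4.3, "y": -4.3, "z": 4, "yaw": 0, "gripper": -1}, {"x": 0, "y": 0, "z": 10, "yaw": 0, "gripper": -1}, {"x": 0, "y": 0, "z": 8, "yaw": 0, "gripper": -1}, {"x": 0, "y": 0, "z": 2, "yaw": 0, "gripper": -1}, {"x": 0, "y": 0, "z": 0, "yaw": 0, "gripper": -1}])

```text
time: 30.52
ee_pos: [0.5365, 0.0585, 0.2788]
tcp_rot: [-180.0, 0.0, 40.4]
wrist_force: [-0.1, 0.1, -3.0]
width: 0.199
finger_force: 49.9
```

```bash
python3 go.py .5365 .0593 .2750 40.5;python3 - <<'E'
from st import *
f=grab('side','s7.png');stripe(f)
g=grab('top','t7.png');print('top');stripe(g,ctr=(.5677,.0205))
E
```

```text
t 30.52 pos [0.5365 0.0585 0.2788] rot [-1.7998e+02  4.0000e-02  4.0350e+01] F [-0.1   0.13 -3.01] M [ 0.006 -0.01  -0.036] w 0.199 j6 46.7
shift now-axes mm [ 0.5 -0.6  3.8] yaw -0.15 | shift after-yaw axes [ 0.5 -0.6  3.8]
40.5 [('wht', 8, np.float64(-23.7), np.float64(14.9)), ('yel', 4, np.float64(-1.5), np.float64(21.4)), ('red', 3, np.float64(-35.7), np.float64(21.4))]
130.5 [('wht', 4, np.float64(-50.9), np.float64(15.0)), ('yel', 6, np.float64(1.4), np.float64(22.2)), ('red', 7, np.float64(-32.6), np.float64(21.6))]
-139.5 [('wht', 0, np.float64(139.5), np.float64(0.0)), ('yel', 2, np.float64(-0.5), np.float64(22.3)), ('red', 5, np.float64(-34.7), np.float64(23.2))]
-49.5 [('wht', 9, np.float64(63.5), np.float64(14.8)), ('yel', 0, np.float64(49.5), np.float64(0.0)), ('red', 0, np.float64(49.5), np.float64(0.0))]
top
40.5 [('wht', 16, np.float64(61.2), np.float64(13.5)), ('yel', 0, np.float64(-40.5), np.float64(0.0)), ('red', 0, np.float64(-40.5), np.float64(0.0))]
130.5 [('wht', 0, np.float64(-130.5), np.float64(0.0)), ('yel', 0, np.float64(-130.5), np.float64(0.0)), ('red', 0, np.float64(-130.5), np.float64(0.0))]
-139.5 [('wht', 0, np.float64(139.5), np.float64(0.0)), ('yel', 6, np.float64(-1.1), np.float64(21.9)), ('red', 5, np.float64(-34.5), np.float64(21.5))]
-49.5 [('wht', 21, np.float64(1.9), np.float64(12.4)), ('yel', 5, np.float64(-1.3), np.float64(22.1)), ('red', 6, np.float64(-35.1), np.float64(20.8))]
```

Emit:
servo_tool(motion=[{"x": 0.5, "y": -0.5, "z": 1, "yaw": 0, "gripper": -1}, {"x": 0, "y": 0, "z": 1.5, "yaw": 0, "gripper": -1}, {"x": 0, "y": 0, "z": 1.5, "yaw": 0, "gripper": -1}, {"x": 0, "y": 0, "z": 0, "yaw": 0, "gripper": -1}])

```text
time: 31.12
ee_pos: [0.5366, 0.0597, 0.275]
tcp_rot: [-180.0, 0.0, 40.4]
wrist_force: [-0.4, -0.6, -3.0]
width: 0.207
finger_force: 49.9
```

```bash
python3 go.py .5365 .0593 .2655 40.5
```

```text
t 31.12 pos [0.5366 0.0597 0.275 ] rot [-1.7998e+02  2.0000e-02  4.0400e+01] F [-0.39 -0.57 -2.97] M [-0.041 -0.022 -0.023] w 0.207 j6 46.8
shift now-axes mm [-0.3  0.3  9.5] yaw -0.1 | shift after-yaw axes [-0.3  0.3  9.5]
```

Emit:
servo_tool(motion=[{"x": 0, "y": 0.2, "z": 3, "yaw": 0, "gripper": -1}, {"x": 0, "y": 0, "z": 3, "yaw": 0, "gripper": -1}, {"x": 0, "y": 0, "z": 3, "yaw": 0, "gripper": -1}, {"x": 0, "y": 0, "z": 0, "yaw": 4, "gripper": -1}, {"x": 0, "y": 0, "z": 0, "yaw": 5, "gripper": -1}, {"x": 0, "y": 0, "z": 0, "yaw": 6, "gripper": -1}, {"x": 0, "y": 0, "z": 0, "yaw": 6, "gripper": -1}, {"x": 0, "y": 0.2, "z": 0, "yaw": 6, "gripper": -1}, {"x": 0, "y": 0.2, "z": 0, "yaw": 6, "gripper": -1}, {"x": 0, "y": 0, "z": 0, "yaw": 4.5, "gripper": -1}, {"x": 0, "y": 0, "z": 0, "yaw": 1.5, "gripper": -1}, {"x": 0, "y": 0, "z": 0, "yaw": 0, "gripper": -1}])

```text
time: 32.62
ee_pos: [0.537, 0.0587, 0.2659]
tcp_rot: [179.9, -0.0, 1.5]
wrist_force: [-0.1, -3.4, -4.7]
width: 0.205
finger_force: 49.5
```

```bash
python3 go.py .5365 .0593 .2655 0
```

```text
t 32.62 pos [0.537  0.0587 0.2659] rot [ 1.7992e+02 -1.0000e-02  1.4600e+00] F [-0.07 -3.43 -4.74] M [-0.836 -0.281  0.061] w 0.205 j6 85.7
shift now-axes mm [-0.4 -0.6  0.4] yaw 1.46 | shift after-yaw axes [-0.5 -0.6  0.4]
```

Emit:
servo_tool(motion=[{"x": 0, "y": 0, "z": 0, "yaw": 0.8, "gripper": -1}, {"x": 0, "y": 0, "z": 0, "yaw": 0, "gripper": -1}])

```text
time: 32.88
ee_pos: [0.537, 0.0587, 0.2659]
tcp_rot: [179.9, -0.0, 0.6]
wrist_force: [1.9, -5.8, -5.4]
width: 0.204
finger_force: 49.3
```

```bash
python3 go.py
```

```text
t 32.88 pos [0.537  0.0587 0.2659] rot [ 1.7992e+02 -1.0000e-02  6.1000e-01] F [ 1.93 -5.85 -5.42] M [-1.137 -0.362  0.033] w 0.204 j6 86.5
```

Emit:
servo_tool(motion=[{"x": 0, "y": 0, "z": 0, "yaw": 0.8, "gripper": -1}, {"x": 0, "y": 0, "z": 0, "yaw": 0, "gripper": -1}])

```text
time: 33.12
ee_pos: [0.5369, 0.0587, 0.2659]
tcp_rot: [179.9, -0.0, -0.2]
wrist_force: [2.2, -5.0, -6.4]
width: 0.204
finger_force: 49.3
```

```bash
python3 go.py
```

```text
t 33.12 pos [0.5369 0.0587 0.2659] rot [ 1.7992e+02 -1.0000e-02 -1.9000e-01] F [ 2.15 -5.   -6.38] M [-1.11 -0.42  0.08] w 0.204 j6 87.3
```

Emit:
servo_tool(motion=[{"x": 0, "y": 0, "z": 0, "yaw": 1, "gripper": -1}, {"x": 0, "y": 0, "z": 0, "yaw": 0, "gripper": -1}])

```text
time: 33.38
ee_pos: [0.5369, 0.0587, 0.266]
tcp_rot: [179.9, -0.0, -1.2]
wrist_force: [1.9, -5.1, -6.6]
width: 0.205
finger_force: 49.3
```

```bash
python3 go.py
```

```text
t 33.38 pos [0.5369 0.0587 0.266 ] rot [ 1.7991e+02 -1.0000e-02 -1.1800e+00] F [ 1.94 -5.1  -6.59] M [-1.145 -0.3    0.087] w 0.205 j6 88.3
```

Emit:
servo_tool(motion=[{"x": 0, "y": 0, "z": 0, "yaw": 0.6, "gripper": -1}, {"x": 0, "y": 0, "z": 0, "yaw": 0, "gripper": -1}])

```text
time: 33.62
ee_pos: [0.537, 0.0587, 0.266]
tcp_rot: [179.9, -0.0, -1.8]
wrist_force: [1.5, -4.4, -6.2]
width: 0.208
finger_force: 49.3
```

```bash
python3 go.py
```

```text
t 33.62 pos [0.537  0.0587 0.266 ] rot [ 1.7991e+02 -2.0000e-02 -1.7600e+00] F [ 1.46 -4.37 -6.24] M [-1.175 -0.41   0.201] w 0.208 j6 88.9
```

One more 0.8° step, then off to bolt D at (.6015,-.0167).

Emit:
servo_tool(motion=[{"x": 0, "y": 0, "z": 0, "yaw": 0.8, "gripper": -1}, {"x": 0, "y": 0, "z": 0, "yaw": 0, "gripper": -1}])

```text
time: 33.88
ee_pos: [0.5369, 0.0587, 0.266]
tcp_rot: [179.9, -0.0, -2.5]
wrist_force: [1.9, -4.9, -5.9]
width: 0.202
finger_force: 49.3
```

```bash
python3 go.py
```

```text
t 33.88 pos [0.5369 0.0587 0.266 ] rot [ 1.799e+02 -1.000e-02 -2.530e+00] F [ 1.93 -4.94 -5.85] M [-1.16  -0.341  0.341] w 0.202 j6 89.7
```

Emit:
servo_tool(motion=[{"x": 0, "y": 0.3, "z": 0, "yaw": -4, "gripper": -1}, {"x": 0, "y": 0, "z": -1, "yaw": -3, "gripper": -1}, {"x": 0, "y": 0, "z": -8, "yaw": 0, "gripper": -1}, {"x": 0, "y": 0, "z": -15, "yaw": 0, "gripper": -1}, {"x": 0, "y": 0, "z": -11, "yaw": 0, "gripper": -1}, {"x": 0, "y": 0, "z": -2, "yaw": -7, "gripper": -1}, {"x": 0, "y": 0, "z": 0, "yaw": -10, "gripper": -1}, {"x": 0, "y": 0, "z": 0, "yaw": -10, "gripper": -1}, {"x": 0, "y": 0, "z": 0, "yaw": -6, "gripper": -1}, {"x": 0, "y": 0, "z": 0, "yaw": -3, "gripper": -1}, {"x": 0, "y": 0, "z": 0, "yaw": 0, "gripper": -1}])

```text
time: 35.25
ee_pos: [0.537, 0.0592, 0.3042]
tcp_rot: [180.0, -0.1, 40.4]
wrist_force: [-0.0, -0.4, -2.8]
width: 0.204
finger_force: 49.9
```

```bash
python3 go.py .6015 -.0165 .2810 40.5
```

```text
t 35.25 pos [0.537  0.0592 0.3042] rot [ 1.7999e+02 -7.0000e-02  4.0360e+01] F [-0.   -0.44 -2.8 ] M [0.049 0.008 0.019] w 0.204 j6 46.7
shift now-axes mm [ 0.1 99.5 23.2] yaw -0.14 | shift after-yaw axes [-0.1 99.5 23.2]
```

Emit:
servo_tool(motion=[{"x": 0, "y": 10, "z": 0, "yaw": 0, "gripper": -1}, {"x": 0, "y": 25, "z": 0, "yaw": 0, "gripper": -1}, {"x": 0, "y": 30, "z": 0, "yaw": 0, "gripper": -1}, {"x": 0, "y": 25, "z": 0, "yaw": 0, "gripper": -1}, {"x": 0, "y": 9.5, "z": 4, "yaw": 0, "gripper": -1}, {"x": 0, "y": 0, "z": 10, "yaw": 0, "gripper": -1}, {"x": 0, "y": 0, "z": 8, "yaw": 0, "gripper": -1}, {"x": 0, "y": 0, "z": 2, "yaw": 0, "gripper": -1}, {"x": 0, "y": 0, "z": 0, "yaw": 0, "gripper": -1}])

```text
time: 36.38
ee_pos: [0.601, -0.0163, 0.2789]
tcp_rot: [-180.0, 0.0, 40.4]
wrist_force: [0.1, -0.0, -2.9]
width: 0.206
finger_force: 50.0
```

```bash
python3 go.py .6015 -.0165 .2750 40.5
```

```text
t 36.38 pos [ 0.601  -0.0163  0.2789] rot [-1.7995e+02  2.0000e-02  4.0440e+01] F [ 0.08 -0.03 -2.88] M [ 0.005 -0.043  0.016] w 0.206 j6 39.8
shift now-axes mm [0.3 0.5 3.9] yaw -0.06 | shift after-yaw axes [0.3 0.5 3.9]
```

Emit:
servo_tool(motion=[{"x": 0.2, "y": 0.3, "z": 1, "yaw": 0, "gripper": -1}, {"x": 0, "y": 0, "z": 1.5, "yaw": 0, "gripper": -1}, {"x": 0, "y": 0, "z": 1.5, "yaw": 0, "gripper": -1}, {"x": 0, "y": 0, "z": 0, "yaw": 0, "gripper": -1}])

```text
time: 36.88
ee_pos: [0.6016, -0.017, 0.2749]
tcp_rot: [-180.0, 0.0, 40.4]
wrist_force: [-0.1, 0.2, -2.7]
width: 0.205
finger_force: 49.9
```

```bash
python3 go.py .6015 -.0165 .2655 40.5
```

```text
t 36.88 pos [ 0.6016 -0.017   0.2749] rot [-1.7997e+02  2.0000e-02  4.0400e+01] F [-0.1   0.2  -2.74] M [-0.001  0.006 -0.044] w 0.205 j6 39.7
shift now-axes mm [ 0.2 -0.4  9.4] yaw -0.1 | shift after-yaw axes [ 0.2 -0.4  9.4]
```

Emit:
servo_tool(motion=[{"x": 0.1, "y": -0.1, "z": 3, "yaw": 0, "gripper": -1}, {"x": 0, "y": 0, "z": 3, "yaw": 0, "gripper": -1}, {"x": 0, "y": 0, "z": 3, "yaw": 0, "gripper": -1}, {"x": 0, "y": 0, "z": 0, "yaw": 4, "gripper": -1}, {"x": 0, "y": 0, "z": 0, "yaw": 5, "gripper": -1}, {"x": 0, "y": 0, "z": 0, "yaw": 6, "gripper": -1}, {"x": 0, "y": 0, "z": 0, "yaw": 6, "gripper": -1}, {"x": 0, "y": 0.2, "z": 0, "yaw": 6, "gripper": -1}, {"x": 0, "y": 0.2, "z": 0, "yaw": 6, "gripper": -1}, {"x": 0, "y": 0, "z": 0, "yaw": 4.5, "gripper": -1}, {"x": 0, "y": 0, "z": 0, "yaw": 1.5, "gripper": -1}, {"x": 0, "y": 0, "z": 0, "yaw": 0, "gripper": -1}])

```text
time: 38.38
ee_pos: [0.6018, -0.0177, 0.2658]
tcp_rot: [179.9, 0.0, 1.4]
wrist_force: [-0.1, -3.3, -6.9]
width: 0.2
finger_force: 49.5
```

```bash
python3 go.py .6015 -.0165 .2655 0
```

```text
t 38.38 pos [ 0.6018 -0.0177  0.2658] rot [1.7993e+02 2.0000e-02 1.4400e+00] F [-0.08 -3.3  -6.92] M [-0.732 -0.161  0.06 ] w 0.2 j6 78.7
shift now-axes mm [-0.2 -1.2  0.3] yaw 1.44 | shift after-yaw axes [-0.3 -1.2  0.3]
```

Emit:
servo_tool(motion=[{"x": 0, "y": 0, "z": 0, "yaw": 0.8, "gripper": -1}, {"x": 0, "y": 0, "z": 0, "yaw": 0.8, "gripper": -1}, {"x": 0, "y": 0, "z": 0, "yaw": 0, "gripper": -1}])

```text
time: 38.75
ee_pos: [0.6018, -0.0176, 0.2659]
tcp_rot: [179.9, 0.0, -0.2]
wrist_force: [0.8, -5.9, -9.2]
width: 0.205
finger_force: 49.3
```

```bash
python3 go.py
```

```text
t 38.75 pos [ 0.6018 -0.0176  0.2659] rot [ 1.7994e+02  1.0000e-02 -2.0000e-01] F [ 0.81 -5.95 -9.2 ] M [-1.12  -0.287  0.049] w 0.205 j6 80.3
```

Emit:
servo_tool(motion=[{"x": 0, "y": 0, "z": 0, "yaw": 0.8, "gripper": -1}, {"x": 0, "y": 0, "z": 0, "yaw": 0, "gripper": -1}])

```text
time: 39.0
ee_pos: [0.6018, -0.0177, 0.2658]
tcp_rot: [179.9, 0.0, -1.0]
wrist_force: [0.5, -5.6, -7.6]
width: 0.205
finger_force: 49.3
```

```bash
python3 go.py
```

```text
t 39.0 pos [ 0.6018 -0.0177  0.2658] rot [ 1.7993e+02  1.0000e-02 -9.9000e-01] F [ 0.5  -5.65 -7.58] M [-1.151 -0.278  0.082] w 0.205 j6 81.1
```

Emit:
servo_tool(motion=[{"x": 0, "y": 0, "z": 0, "yaw": 0.8, "gripper": -1}, {"x": 0, "y": 0, "z": 0, "yaw": 0, "gripper": -1}])

```text
time: 39.25
ee_pos: [0.6018, -0.0177, 0.2659]
tcp_rot: [179.9, 0.0, -1.8]
wrist_force: [0.9, -5.2, -8.5]
width: 0.201
finger_force: 49.3
```

```bash
python3 go.py
```

```text
t 39.25 pos [ 0.6018 -0.0177  0.2659] rot [ 1.7993e+02  1.0000e-02 -1.7700e+00] F [ 0.85 -5.19 -8.49] M [-1.15  -0.25   0.195] w 0.201 j6 81.9
```

Emit:
servo_tool(motion=[{"x": 0, "y": 0, "z": 0, "yaw": 0.7, "gripper": -1}, {"x": 0, "y": 0, "z": 0, "yaw": 0, "gripper": -1}])

```text
time: 39.5
ee_pos: [0.6018, -0.0177, 0.2659]
tcp_rot: [179.9, 0.0, -2.4]
wrist_force: [0.6, -5.3, -8.1]
width: 0.203
finger_force: 49.3
```

```bash
python3 go.py
```

```text
t 39.5 pos [ 0.6018 -0.0177  0.2659] rot [ 1.7992e+02  1.0000e-02 -2.4400e+00] F [ 0.61 -5.26 -8.1 ] M [-1.111 -0.213  0.359] w 0.203 j6 82.6
```

Emit:
servo_tool(motion=[{"x": 0, "y": 0.3, "z": 0, "yaw": -4, "gripper": -1}, {"x": 0, "y": 0, "z": -1, "yaw": -3, "gripper": -1}, {"x": 0, "y": 0, "z": -8, "yaw": 0, "gripper": -1}, {"x": 0, "y": 0, "z": -20, "yaw": 0, "gripper": -1}, {"x": 0, "y": 0, "z": -25, "yaw": 0, "gripper": -1}, {"x": 0, "y": 0, "z": -12, "yaw": 6, "gripper": -1}, {"x": 0, "y": 0, "z": -4, "yaw": 8, "gripper": -1}, {"x": 0, "y": 0, "z": 0, "yaw": 5.5, "gripper": -1}, {"x": 0, "y": 0, "z": 0, "yaw": 0, "gripper": -1}])

```text
time: 40.62
ee_pos: [0.6021, -0.0169, 0.3384]
tcp_rot: [-179.9, -0.1, -14.9]
wrist_force: [0.3, 0.1, -3.4]
width: 0.206
finger_force: 49.9
```

```bash
python3 go.py .4955 -.2486 .335 -15
```

```text
t 40.62 pos [ 0.6021 -0.0169  0.3384] rot [-1.799e+02 -1.200e-01 -1.494e+01] F [ 0.28  0.12 -3.37] M [-0.042  0.027  0.016] w 0.206 j6 95.1
shift now-axes mm [-43.2 251.4   2.8] yaw 0.06 | shift after-yaw axes [-42.9 251.4   3.4]
```

Emit:
servo_tool(motion=[{"x": -2.5, "y": 15, "z": 0, "yaw": 0, "gripper": -1}, {"x": -5.2, "y": 30, "z": 0, "yaw": 0, "gripper": -1}, {"x": -6, "y": 35, "z": 0, "yaw": 0, "gripper": -1}, {"x": -6, "y": 35, "z": 0, "yaw": 0, "gripper": -1}, {"x": -6, "y": 35, "z": 0, "yaw": 0, "gripper": -1}, {"x": -6, "y": 35, "z": 0, "yaw": 0, "gripper": -1}, {"x": -5.5, "y": 32, "z": 0, "yaw": 0, "gripper": -1}, {"x": -4, "y": 23, "z": 0, "yaw": 0, "gripper": -1}, {"x": -1.8, "y": 11.4, "z": 0, "yaw": 0, "gripper": -1}, {"x": 0, "y": 0, "z": 20, "yaw": 0, "gripper": -1}, {"x": 0, "y": 0, "z": 17, "yaw": 0, "gripper": -1}, {"x": 0, "y": 0, "z": 0, "yaw": 0, "gripper": -1}])

```text
time: 42.12
ee_pos: [0.4944, -0.2483, 0.297]
tcp_rot: [-179.9, 0.3, -15.0]
wrist_force: [0.1, 0.7, -3.5]
width: 0.203
finger_force: 49.9
```

```bash
python3 go.py .4955 -.2486 .264 -15; python3 - <<'E'
from st import *
f=grab('side','s9.png');g=grab('top','t9.png');o=[]
for F,c in((f,(.569,.0213)),(g,(.5677,.0205))):
    q=proj(F,[*c,.0345])[0].round().astype(int)
    o.append(cv2.resize(F['img'][q[1]-32:q[1]+32,q[0]-36:q[0]+36],(400,356),interpolation=2))
q=proj(f,[.495,-.249,.05])[0].round().astype(int)
a=cv2.resize(f['img'][q[1]-25:q[1]+20,q[0]-35:q[0]+35],(380,244),interpolation=2)
q=proj(g,[.495,-.249,.05])[0].round().astype(int)
b=cv2.resize(g['img'][q[1]-25:q[1]+20,q[0]-35:q[0]+35],(420,244),interpolation=2)
cv2.imwrite('pics/g7.png',np.vstack([np.hstack(o),np.hstack([a,b])]))
E
```

```text
t 42.12 pos [ 0.4944 -0.2483  0.297 ] rot [-179.89    0.27  -14.96] F [ 0.07  0.67 -3.48] M [-0.008 -0.037  0.016] w 0.203 j6 69.3
shift now-axes mm [ 1.3  0.  33. ] yaw 0.04 | shift after-yaw axes [ 1.1 -0.  33. ]
```

View pics/g7.png

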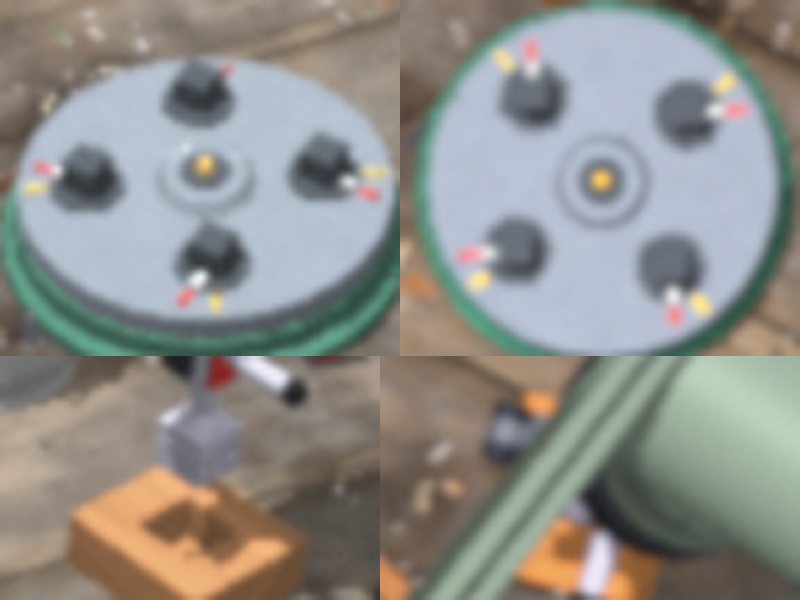

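All four stripes meet their red ticks in both views of the cover. The socket hangs above the block's hole, whose corners show near (143,524), (203,487), (248,520) and (200,562).

```bash
python3 - <<'E'
from st import *
f=grab('side');q=proj(f,[.495,-.249,.05])[0].round().astype(int)
im=cv2.imread('pics/s9.png');H=cv2.cvtColor(im,cv2.COLOR_BGR2HSV)
P=np.array([((x+.5)*70/380-.5+q[0]-35,(y-356+.5)*45/244-.5+q[1]-25) for x,y in[(143,524),(203,487),(248,520),(200,562)]])
r=ray(f,P,.03)[:,:2];print(r,r.mean(0))
# block outer outline in first side view -> top face visible corners
P=np.array([((x+.5)*70/380-.5+q[0]-35,(y-356+.5)*45/244-.5+q[1]-25) for x,y in[(70,516),(158,467),(306,544)]])
r=ray(f,P,.03)[:,:2];print(r,(r[0]+r[2])/2)
# depth: hole vs top
d=f['z_map'];print((d>0).mean())
yy,xx=np.mgrid[:480,:640];T=f['world_to_cam'];K=f['intrinsics']
c=np.stack([(xx-K[0,2])/K[0,0]*d,(yy-K[1,2])/K[1,1]*d,d],-1);w=(c-T[:3,3])@T[:3,:3]
m=(abs(w[...,0]-.495)<.06)&(abs(w[...,1]+.249)<.06)&(abs(w[...,2]-.03)<.004)&(H[...,0]<20)&(H[...,1]>110)
p=(w[m][:,:2]*1e3).astype(np.float32);print(m.sum(),w[m][:,2].mean(),cv2.minAreaRect(p))
E
```

```text
[[ 0.5134 -0.2384]
 [ 0.5048 -0.28  ]
 [ 0.4747 -0.2706]
 [ 0.4772 -0.2298]] [ 0.4925 -0.2547]
[[ 0.5445 -0.2229]
 [ 0.5303 -0.2807]
 [ 0.4438 -0.271 ]] [ 0.4941 -0.247 ]
0.9958854166666666
466 0.03012419491860428 ((495.505126953125, -247.21385192871094), (78.10091400146484, 88.93059539794922), 75.59139251708984)
```

Emit:
servo_tool(motion=[{"x": 0.5, "y": 0, "z": 8, "yaw": 0, "gripper": -1}, {"x": 0, "y": 0, "z": 12, "yaw": 0, "gripper": -1}, {"x": 0, "y": 0, "z": 10, "yaw": 0, "gripper": -1}, {"x": 0, "y": 0, "z": 4, "yaw": 0, "gripper": -1}, {"x": 0, "y": 0, "z": 3, "yaw": 0, "gripper": -1}, {"x": 0, "y": 0, "z": 3, "yaw": 0, "gripper": -1}, {"x": 0, "y": 0, "z": 0, "yaw": 0, "gripper": -1}])

```text
time: 43.15
ee_pos: [0.4957, -0.2494, 0.2591]
tcp_rot: [-180.0, 0.0, -15.0]
wrist_force: [0.2, 0.9, -3.3]
width: 0.203
finger_force: 49.9
```

```bash
python3 go.py .4953 -.2484 .237 -15
```

```text
t 43.15 pos [ 0.4957 -0.2494  0.2591] rot [-1.8e+02  1.0e-02 -1.5e+01] F [ 0.17  0.87 -3.25] M [ 0.034 -0.015  0.012] w 0.203 j6 69.4
shift now-axes mm [-0.6 -0.8 22.1] yaw -0.0 | shift after-yaw axes [-0.6 -0.8 22.1]
```

Emit:
servo_tool(motion=[{"x": -0.4, "y": -0.7, "z": 1, "yaw": 0, "gripper": -1}, {"x": 0, "y": 0, "z": 2, "yaw": 0, "gripper": -1}, {"x": 0, "y": 0, "z": 2, "yaw": 0, "gripper": -1}, {"x": 0, "y": 0, "z": 2, "yaw": 0, "gripper": -1}, {"x": 0, "y": 0, "z": 0, "yaw": 0, "gripper": -1}])

```text
time: 43.78
ee_pos: [0.4954, -0.2485, 0.2519]
tcp_rot: [-180.0, 0.0, -15.0]
wrist_force: [-0.6, -0.1, -4.1]
width: 0.205
finger_force: 49.9
```

```bash
python3 go.py .4953 -.2484 .237 -15
```

```text
t 43.77 pos [ 0.4954 -0.2485  0.2519] rot [-1.7999e+02  3.0000e-02 -1.5000e+01] F [-0.58 -0.12 -4.13] M [-0.012 -0.014  0.018] w 0.205 j6 69.4
shift now-axes mm [-0.1 -0.1 14.9] yaw -0.0 | shift after-yaw axes [-0.1 -0.1 14.9]
```

In the hole freely. I'll continue to near the floor.

Emit:
servo_tool(motion=[{"x": 0, "y": 0, "z": 4, "yaw": 0, "gripper": -1}, {"x": 0, "y": 0, "z": 4, "yaw": 0, "gripper": -1}, {"x": 0, "y": 0, "z": 4, "yaw": 0, "gripper": -1}, {"x": 0, "y": 0, "z": 3, "yaw": 0, "gripper": -1}, {"x": 0, "y": 0, "z": 0, "yaw": 0, "gripper": -1}])

```text
time: 44.4
ee_pos: [0.4953, -0.2485, 0.2367]
tcp_rot: [-180.0, 0.0, -15.0]
wrist_force: [0.2, 0.0, -2.9]
width: 0.204
finger_force: 49.9
```

Emit:
servo_tool(motion=[{"x": 0, "y": 0, "z": 1, "yaw": 0, "gripper": -1}, {"x": 0, "y": 0, "z": 1, "yaw": 0, "gripper": -1}, {"x": 0, "y": 0, "z": 0, "yaw": 0, "gripper": -1}])

```text
time: 44.78
ee_pos: [0.4955, -0.2486, 0.2352]
tcp_rot: [180.0, -0.0, -15.0]
wrist_force: [-0.0, -0.3, -3.7]
width: 0.207
finger_force: 49.9
```

```bash
python3 go.py
```

```text
t 44.77 pos [ 0.4955 -0.2486  0.2352] rot [180.  -0. -15.] F [-0.02 -0.28 -3.66] M [-0.018 -0.055  0.047] w 0.207 j6 69.4
```

Emit:
servo_tool(motion=[{"x": 0, "y": 0, "z": 0.8, "yaw": 0, "gripper": -1}, {"x": 0, "y": 0, "z": 0, "yaw": 0, "gripper": -1}])

```text
time: 45.02
ee_pos: [0.4955, -0.2486, 0.2343]
tcp_rot: [-180.0, 0.0, -15.0]
wrist_force: [-0.3, 0.5, -3.7]
width: 0.205
finger_force: 49.9
```

Emit:
servo_tool(motion=[{"x": 0, "y": 0, "z": 0.6, "yaw": 0, "gripper": -1}, {"x": 0, "y": 0, "z": 0, "yaw": 0, "gripper": -1}])

```text
time: 45.28
ee_pos: [0.4956, -0.2486, 0.2343]
tcp_rot: [180.0, -0.0, -15.0]
wrist_force: [-1.9, 0.8, 1.6]
width: 0.204
finger_force: 50.6
```

On the floor. I'll open the fingers gently and rise straight up.

Emit:
servo_tool(motion=[{"x": 0, "y": 0, "z": 0, "yaw": 0, "gripper": -0.5}, {"x": 0, "y": 0, "z": 0, "yaw": 0, "gripper": -0.2}, {"x": 0, "y": 0, "z": 0, "yaw": 0, "gripper": 0.1}, {"x": 0, "y": 0, "z": 0, "yaw": 0, "gripper": 0.1}, {"x": 0, "y": 0, "z": 0, "yaw": 0, "gripper": 0.1}, {"x": 0, "y": 0, "z": -10, "yaw": 0, "gripper": 0.1}, {"x": 0, "y": 0, "z": -25, "yaw": 0, "gripper": 0.1}, {"x": 0, "y": 0, "z": -35, "yaw": 0, "gripper": 0.1}, {"x": 0, "y": 0, "z": -35, "yaw": 0, "gripper": 0.1}, {"x": 0, "y": 0, "z": -20, "yaw": 0, "gripper": 0.1}, {"x": 0, "y": 0, "z": 0, "yaw": 0, "gripper": 0.1}])

```text
time: 46.65
ee_pos: [0.4962, -0.249, 0.3617]
tcp_rot: [179.9, -0.3, -15.0]
wrist_force: [-0.1, 0.7, -0.5]
width: 0.554
finger_force: 0.0
```

```bash
python3 go.py; python3 - <<'E'
from m import *
f=grab('side');H=hsv(f);yy,xx=np.mgrid[:480,:640]
red=(np.hypot(xx-400,yy-208)<35)&((H[...,0]>172)|(H[...,0]<5))&(H[...,1]>170)
for b in blobs(red,10):print('red',b[0],b[1],'was 399.4 208.8 107', ray(f,b[0],.08)[0])
d=f['z_map'];T=f['world_to_cam'];K=f['intrinsics']
w=(np.stack([(xx-K[0,2])/K[0,0]*d,(yy-K[1,2])/K[1,1]*d,d],-1)-T[:3,3])@T[:3,:3]
p=w[red];print('hub z',p[:,2].min(),p[:,2].max(),p.mean(0))
bar=(abs(w[...,2]-.08)<.02)&(np.hypot(w[...,0]-.4955,w[...,1]+.2486)<.065)&~red
q=w[bar];print('bar n',len(q),'ends z',[ (r.round(3).tolist()) for r in (q[q[:,0].argmax()],q[q[:,0].argmin()])])
E
```

```text
t 46.65 pos [ 0.4962 -0.249   0.3617] rot [179.88  -0.32 -15.  ] F [-0.07  0.71 -0.51] M [-0.003  0.007 -0.02 ] w 0.554 j6 69.4
red [418.3298 184.2979] 94 was 399.4 208.8 107 [ 0.5099 -0.3708  0.08  ]
red [399.0577 208.9423] 104 was 399.4 208.8 107 [ 0.4965 -0.2468  0.08  ]
hub z 0.009902606888622033 0.9542471318207006 [ 0.5153 -0.3333  0.0594]
bar n 172 ends z [[0.551, -0.258, 0.081], [0.439, -0.23, 0.082]]
```

```bash
python3 -c "
from plant import robot
print(robot.sign_off())"
```

```text
the job is handed in; nothing more can be done
None
```

I turned the two loose bolts to their first mark, then drove all four home in opposite pairs; all four stripes sit at their red ticks, the wrench stands upright on the floor of its block's hole, and I handed the job in at about 47 s.

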